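# Turn marked samples over onto the tray with a turnover rack

### The job

The two turned samples in the blue rack need their other ends up. Holding the loose yellow cover against the blue rack, swing both over together and lower them onto the grey tray without letting the cover part from the rack or anything slam; then let go of the cover and swing the blue rack alone back down to where it came from, leaving the samples standing upside down on the cover in the tray.

Things in the scene. Friction and masses are not known exactly. Their poses are not given: they have to be found in the camera images.
- rack (a joint): angle of the blue rack about the hinge of the turnover jig: 0 = lying on its bed (start), 1.57 = upright, 3.14 = turned over above the tray, with its stop there. It turns freely and falls either way if let go. The rack is a 100 x 56 x 27 mm block with two open-topped pockets, 0.3 kg
- hinge (a point): fixed point at the middle of the hinge axis, 42 mm above the table. Its x axis is the hinge axis, about away from the robot; the rack starts on its -y side (the robot's right) and the tray is on its +y side; z is up. The joint turns about -x. A fixed 8 mm steel pin runs along the axis between two posts at x = +-60 mm
- tray (a point): centre of the grey tray's flat upper surface (114 mm along x (88 mm near the hinge), reaching from 14 to 84 mm from the hinge, 46.5 mm above the table), in the same axes as hinge; 8 mm rims at its two x ends
- rack_bar (a point): middle of the rack's round blue grip bar, 12 mm thick, 56 mm long, parallel to the hinge: 134 mm to its -y side, 11 mm below it, at x = -29 mm (nearer the robot) with the rack on its bed; so 31 mm high there, 53 mm when turned over. Its leg joins at the robot's end; elsewhere 30 mm or more of finger room between bar, cover and rack body. Axes as hinge at the start, turning with the rack
- cover_bar (a point): middle of the cover's round yellow grip bar, same size, end to end with the blue bar (2 mm gap), at x = +29 mm at the start; its leg is at the far end. Fingers closed from above where the bars meet (half-way between the two points) hold rack and cover together at any angle; the bars turn between the fingers, so the tool stays upright. Axes as hinge at the start, z out of the outer face
- sample_near_mid (a point): centre (half-way up) of a fawn turned sample, 30 mm across, 22 mm high, in the pocket nearer the robot, with 3 to 7 mm play, 1 mm below the cover. z is its own axis, up at the start
- sample_far_mid (a point): the same for the identical sample in the far pocket
- cover: the loose yellow cover, a 4 mm plate 88 x 110 mm, 0.1 kg, lying on the rack's open face; origin at its underside, 40 mm from the hinge axis. Its hinge-side edge is tucked under the fixed steel pin; its bar end is held down by nothing but the fingers

How it is judged:
On the way, in this order (a step that is already met when the one before it is completed fails the run):
1. rack and cover swung past upright, held together (value of joint rack between 1.75 and 2.9 rad and angle between the z axis of rack_bar and the z axis of cover_bar, either way round below 0.15 rad), for 0.05 s.
2. rack and cover turned over onto the tray, the samples upside down (value of joint rack above 3.04 rad and angle between cover_bar's own z axis and vertical above 3 rad and angle between each of sample_near_mid, sample_far_mid's own z axis and vertical above 2.9 rad), for 0.1 s.
At the end, for the whole second after the job is handed in: The rack lies back on its bed (within 0.12 rad) and at rest; the cover lies flat and outer face down on the tray (within 8 degrees, 15 mm either way of where the turn leaves it); both samples stand upside down (within 10 degrees) on the cover, within 60 mm of the tray's centre (value of joint rack below 0.12 rad and angle between cover_bar's own z axis and vertical above 3 rad and x of cover_bar in the frame of tray between 0.014 and 0.044 m and y of cover_bar in the frame of tray between 0.067 and 0.097 m and angle between each of sample_near_mid, sample_far_mid's own z axis and vertical above 2.96 rad and z of sample_near_mid in the frame of tray between 0.01 and 0.02 m and z of sample_far_mid in the frame of tray between 0.01 and 0.02 m and horizontal distance between each of sample_near_mid, sample_far_mid and tray below 0.06 m and velocity of joint rack between -0.1 and 0.1 rad/s); the robot touches nothing.
It fails at once if past upright and still in the air, the cover parted from the rack by more than 0.25 rad (angle between cover_bar's own z axis and vertical between 1.7 and 2.9 rad and angle between the z axis of rack_bar and the z axis of cover_bar, either way round above 0.25 rad).
It fails at once if the rack slammed (faster than 4 rad/s) (velocity of joint rack above 4 rad/s or velocity of joint rack below -4 rad/s).
It also fails if it takes over 51 s, if anything falls off the work surface, if the arm or the gripper's body presses on something with over 40 N, if the wrist force passes 120 N, or if a joint passes its speed limit or range.

### The arm

A 6-joint arm with a two-finger parallel gripper is mounted at the origin on a cart in front of the work surface, level with it; the furniture and walls round the work are solid. World frame = base frame: x ahead of the robot, y to its left, z up, the work surface at z = 0. Lengths are in m, angles in rad, forces in N, time in s.
With the tool pointing down it reaches from about 0.3 to 0.75 m from the base axis. Payload 8.5 kg.
Tool frame: the origin (TCP) lies on the centre line of the jaws, within the pads' length; the fingertips stand 22 mm ahead of it and the grasp point (between the pads) lies 3 mm ahead of it; x points along the fingers, y is the direction in which the jaws open and shut, and the axes are right-handed (so a half turn about x gives the same grasp; the last joint's range is limited). The gripper opens to 88 mm and grips with 3 to 60 N. Pads are 18 mm wide; open, the fingers measure 123 mm over their backs; the gripper's body (75 mm by 187 mm) begins 45 mm behind the grasp point.
Start: joints at [0.912, 0.381, 1.297, -0, 1.464, -0.215], TCP at [0.236, 0.497, 0.261] pointing down, gripper open.
Joint ranges: [-3.11, 3.11], [-0.89, 2.33], [0.22, 2.48], [-1.42, 4.56], [0.17, 2.85], [-2.88, 2.88]. Speed limits (rad/s): [2.39, 2.39, 3.14, 3.14, 3.14, 3.14].

### API

Orientations are given as a unit quaternion [w, x, y, z].
In Python, from station import telemetry, cams, env gives the robot as it stands.
- The arm moves only by the tool carry_out, never from a script. Its arguments are lists of equal length, an entry for each row: "offset": the shift along the tool's x, y, z in mm, a list of three; "spin": the turn about the tool's x in degrees; "claw": the opening, from 0 (shut) to 1 (fully open). A call has 1 to 8 rows; each row is the pose to reach, as a shift and turn from the pose commanded when the call began, along the tool's axes at that moment; what a row does not reach only later rows make up. A row lasts 1/8 s, in which the tool goes at most 62.5 mm and 10.7 degrees, less where a joint would pass 70% of its speed; a pose out of reach is approached as far as the arm can. A call with a gripper value outside its range is refused whole. The fingers move at their own pace and stop on an object; "force" is the grip in N (left out, the last holds). Time passes only in rows, so rows that repeat a pose let the fingers close. It gives the time, the measured TCP pose, the force and the opening at its end, in the units of the state.
- telemetry.read_state(): the state, without advancing time (a new reading comes with each control period).
- cams.camera(name): name is "scene" or "top" or "wrist"; returns a dict with "color" (420x560x3 uint8, red, green, blue), "z_map" (420x560 float32, m along the optical axis (not along the pixel's ray), 0 where there is no reading), "intrinsics" (3x3 intrinsics, pixels), "T" (4x4, takes a point from camera to world coordinates). Camera axes: x right, y up, looking along -z (the intrinsics and any distortion apply to the point x, -y, -z); pixel columns grow to the right and rows downward; lengths in m; the calibration is good to about 2 mm. A picture is of the moment at which its call begins.
- env.hand_in(): hands the job in, once; it reports no verdict.
The state is a dict: "t": time; "q": joint angles; "joint_velocities": joint speeds; "joint_efforts": joint torques, N m; "eef_pos": TCP position; "tool_rot": TCP orientation; "force": force on the tool from outside, world axes, zero at the start; "moment": the same for the moment, N m; "finger_gap": finger opening in m.
Only numpy, scipy, OpenCV 4.12 (cv2) and the standard library are available. Lean on these libraries where they do the work, as an engineer would, in place of code of your own. Each camera call takes 0.05 s, during which the arm holds its last target.

## Working session

There is one attempt and no reset: what is moved stays moved. The work goes in short steps, Python scripts to look and compute and a tool call to move; the robot and the scene stay as the last step left them, time stands still between calls to the robot, and variables do not carry over. Pictures are saved under pics/ and viewed, and the job is handed in when it is done.

Besides the shell and the picture viewer there is one more tool, called after "Call:" as name(argument=value, ...), one argument or row to a line, values as JSON. carry_out: Moves the arm, as the interface text tells. Its arguments: {"type":"object","properties":{"offset":{"type":"array"},"spin":{"type":"array"},"claw":{"type":"array"},"force":{"type":"number"}},"required":["offset","spin","claw"]}

```bash
mkdir -p pics; ls; python3 - <<'E'
from station import telemetry, cams, env
import cv2,numpy as np
s=telemetry.read_state()
for k in s: print(k,np.round(s[k],4))
for n in ["scene","top","wrist"]:
    c=cams.camera(n); cv2.imwrite(f"pics/a_{n}.png",c["color"][:,:,::-1]); np.savez(f"pics/a_{n}.npz",**{k:np.array(c[k]) for k in c})
    print(n,np.round(c["T"],3).tolist(),np.round(c["intrinsics"],1).tolist(),[k for k in c])
E
```

```text
pics
t 0.0
q [ 0.9117  0.3812  1.2983  0.      1.4635 -0.2153]
joint_velocities [-0.0002  0.0013 -0.002  -0.0003 -0.0018  0.0001]
joint_efforts [ 4.00000e-04 -4.37924e+01 -2.24564e+01  7.14000e-02  3.51000e-02
 -1.00000e-04]
eef_pos [0.236  0.4965 0.2601]
tool_rot [ 0.6896  0.1552  0.69   -0.1561]
force [-0.0245 -0.3016  0.0344]
moment [-0.0173  0.0646  0.0586]
finger_gap 0.0882
scene [[0.722, 0.49, -0.488, 0.127], [-0.691, 0.521, -0.501, -0.736], [0.009, 0.699, 0.715, 0.688], [0.0, 0.0, 0.0, 1.0]] [[445.8, 0.0, 279.7], [0.0, 445.8, 204.3], [0.0, 0.0, 1.0]] ['color', 'z_map', 'intrinsics', 'T']
top [[-0.018, 0.993, -0.116, 0.422], [-1.0, -0.019, -0.009, -0.339], [-0.011, 0.116, 0.993, 0.91], [0.0, 0.0, 0.0, 1.0]] [[436.3, 0.0, 277.6], [0.0, 436.3, 204.1], [0.0, 0.0, 1.0]] ['color', 'z_map', 'intrinsics', 'T']
wrist [[0.428, -0.871, -0.242, 0.174], [0.904, 0.412, 0.115, 0.527], [-0.001, -0.268, 0.963, 0.385], [0.0, 0.0, 0.0, 1.0]] [[301.8, 0.0, 281.8], [0.0, 301.8, 215.9], [0.0, 0.0, 1.0]] ['color', 'z_map', 'intrinsics', 'T']
```

View pics/a_scene.png

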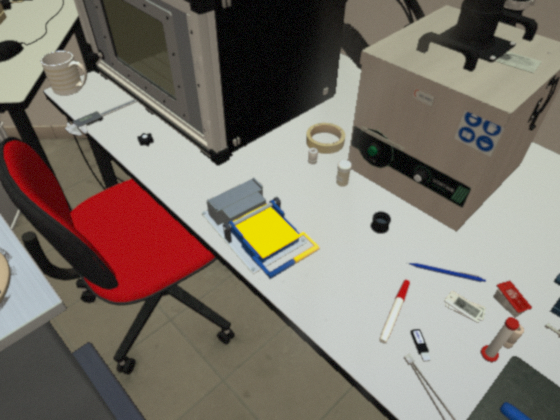

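View pics/a_top.png

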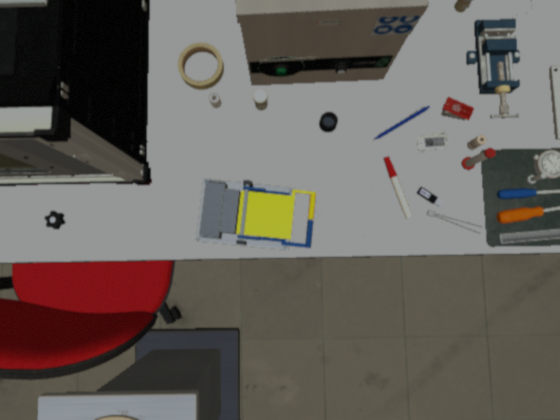

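The top view shows the jig: tray at about (218,210), yellow plate at (268,215), yellow bar at (312,205), blue bar at (308,235). Next I'll measure the bars.

```bash
cat > h.py <<'E'
import numpy as np,cv2
def pts(c,u,v,z=None):
    K=c["intrinsics"];T=c["T"]
    u=np.asarray(u,float);v=np.asarray(v,float)
    d=np.stack([(u-K[0,2])/K[0,0],-(v-K[1,2])/K[1,1],-np.ones_like(u)],-1)
    if z is None:
        D=c["z_map"][v.astype(int),u.astype(int)]
        return (d*D[...,None])@T[:3,:3].T+T[:3,3]
    w=d@T[:3,:3].T
    return T[:3,3]+w*((z-T[2,3])/w[...,2])[...,None]
def hsv(c): return cv2.cvtColor(np.ascontiguousarray(c["color"]),cv2.COLOR_RGB2HSV)
E
python3 - <<'E'
from h import *
for n,box in [("top",(190,170,330,260)),("scene",(190,165,330,285))]:
    c=dict(np.load(f"pics/a_{n}.npz")); x0,y0,x1,y1=box
    im=cv2.resize(c["color"][y0:y1,x0:x1],None,fx=5,fy=5,interpolation=cv2.INTER_NEAREST)
    cv2.imwrite(f"pics/z_{n}.png",im[:,:,::-1])
    H=hsv(c)
    for nm,lo,hi in [("yel",(22,150,100),(35,255,255)),("blue",(100,150,40),(125,255,255))]:
        m=cv2.inRange(H,lo,hi); mm=np.zeros_like(m); mm[y0:y1,x0:x1]=m[y0:y1,x0:x1]
        k,l,s,ce=cv2.connectedComponentsWithStats(mm)
        for i in range(1,k):
            if s[i,4]<15: continue
            v,u=np.where(l==i); P=pts(c,u,v)
            print(n,nm,s[i],np.round(np.median(P,0),3),"min",np.round(np.percentile(P,2,axis=0),3),"max",np.round(np.percentile(P,98,axis=0),3))
E
```

```text
top yel [ 245  190   70   48 2098] [ 0.504 -0.317  0.037] min [ 0.459 -0.4    0.034] max [ 0.547 -0.269  0.04 ]
top yel [236 192   8  41 151] [ 0.509 -0.253  0.037] min [ 0.469 -0.261  0.018] max [ 0.549 -0.246  0.041]
top blue [245 187  20   4  33] [ 0.553 -0.284  0.047] min [ 0.551 -0.303  0.036] max [ 0.559 -0.268  0.051]
top blue [280 221  32  26 128] [ 0.452 -0.39   0.035] min [ 0.439 -0.397  0.029] max [ 0.486 -0.338  0.04 ]
scene yel [ 236  207   82   55 1934] [ 0.505 -0.321  0.036] min [ 0.46  -0.404  0.034] max [ 0.55  -0.267  0.039]
scene blue [272 201  11  15  53] [ 0.555 -0.287  0.045] min [ 0.551 -0.305  0.04 ] max [ 0.565 -0.273  0.05 ]
scene blue [230 221  63  56 374] [ 0.455 -0.339  0.034] min [ 0.44  -0.398  0.016] max [ 0.483 -0.262  0.048]
```

View pics/z_top.png

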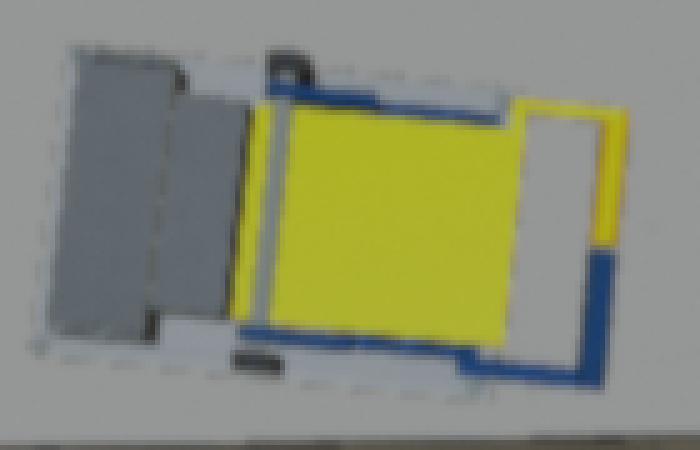

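View pics/z_scene.png

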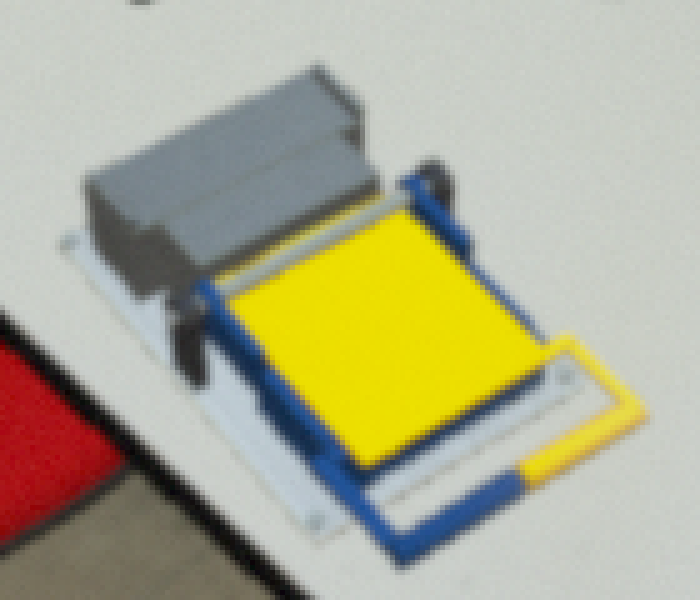

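```bash
python3 - <<'E'
from h import *
def z2p(n,x,y):
    b=dict(top=(190,170),scene=(190,165))[n]; return x/5+b[0]-.5,y/5+b[1]-.5
for n,L in [("top",[("junction",602,248,.031),("barY",614,107,.031),("barB",592,385,.031),("pinfar",285,97,.042),("pinnear",261,322,.042),("c",507,124,.0385),("c2",503,343,.0385)]),
            ("scene",[("junction",522,480,.031),("barY",640,412,.031),("barB",402,552,.031),("pinfar",408,197,.042),("pinnear",215,292,.042)])]:
    c=dict(np.load(f"pics/a_{n}.npz"))
    for nm,x,y,z in L:
        u,v=z2p(n,x,y); print(n,nm,np.round(pts(c,u,v,z),4), np.round(pts(c,round(u),round(v)),4))
# bar lines
for n,box in [("top",(305,190,318,250)),("scene",(271,240,319,279))]:
    c=dict(np.load(f"pics/a_{n}.npz"));H=hsv(c)
    for nm,lo,hi in [("yel",(20,150,80),(35,255,255)),("blue",(100,120,30),(125,255,255))]:
        m=cv2.inRange(H,lo,hi);v,u=np.where(m>0);k=(u>=box[0])&(u<box[2])&(v>=box[1])&(v<box[3])
        P=pts(c,u[k],v[k],.032); ctr=P.mean(0); 
        if n=="scene": P=P[P[:,1]<-.385]
        l=cv2.fitLine(P[:,:2].astype(np.float32),cv2.DIST_HUBER,0,1e-4,1e-4).ravel(); print(n,nm,k.sum(),np.round(l,4),"angdeg",np.degrees(np.arctan2(l[1],l[0])),P.min(0),P.max(0))
E
```

```text
top junction [ 0.4922 -0.3955  0.031 ] [ 0.4923 -0.3957  0.0319]
top barY [ 0.5496 -0.4019  0.031 ] [ 5.539e-01 -4.035e-01  2.000e-04]
top barB [ 0.4372 -0.39    0.031 ] [ 0.4381 -0.3899  0.0383]
top pinfar [ 0.5547 -0.2689  0.042 ] [ 0.5534 -0.2685  0.049 ]
top pinnear [ 0.4643 -0.2585  0.042 ] [ 0.464  -0.2594  0.0457]
top c [ 0.5424 -0.3581  0.0385] [ 0.5476 -0.359   0.0057]
top c2 [ 0.4544 -0.3546  0.0385] [ 0.4547 -0.3545  0.0359]
scene junction [ 0.495  -0.3972  0.031 ] [ 0.4937 -0.3986  0.035 ]
scene barY [ 0.55   -0.4052  0.031 ] [ 0.5475 -0.4084  0.0356]
scene barB [ 0.4412 -0.3904  0.031 ] [ 0.4397 -0.3923  0.0341]
scene pinfar [ 0.5564 -0.27    0.042 ] [ 0.5541 -0.2722  0.045 ]
scene pinnear [ 0.4664 -0.2564  0.042 ] [ 0.4623 -0.2606  0.0482]
top yel 125 [ 0.9954 -0.0961  0.5235 -0.3993] angdeg -5.516886 [ 0.49424649 -0.40518052  0.032     ] [ 0.54748099 -0.38697185  0.032     ]
top blue 105 [ 0.9904 -0.138   0.4622 -0.3921] angdeg -7.9300637 [ 0.43813823 -0.39756585  0.032     ] [ 0.48829719 -0.38421493  0.032     ]
scene yel 312 [ 0.9954 -0.0961  0.5278 -0.4007] angdeg -5.5122905 [ 0.49641943 -0.4072251   0.032     ] [ 0.5527181  -0.38569094  0.032     ]
scene blue 124 [ 0.9953 -0.0971  0.4662 -0.3938] angdeg -5.571129 [ 0.44051377 -0.39973174  0.032     ] [ 0.49270275 -0.38734181  0.032     ]
```

```bash
python3 - <<'E'
from h import *
from scipy.spatial.transform import Rotation as R
q=[0.6896,0.1552,0.69,-0.1561]
print(np.round(R.from_quat(q,scalar_first=True).as_matrix(),4))
for n in ["top","scene"]:
    c=dict(np.load(f"pics/a_{n}.npz"))
    v,u=np.mgrid[0:420:2,0:560:2]; P=pts(c,u.ravel(),v.ravel()); ok=(c["z_map"][v,u].ravel()>0)
    P=P[ok]; P=P[(P[:,2]>.07)&(P[:,0]<0.9)&(P[:,0]>0)]
    for y in np.arange(-.5,.9,.1):
        k=P[(P[:,1]>=y)&(P[:,1]<y+.1)]
        if len(k): i=k[:,0].argmin(); print(n,round(y,1),"minx",np.round(k[i],3),"maxz",k[:,2].max().round(3),len(k))
    k=P[(P[:,0]<.62)]; 
    if len(k): print("min y of furnace",k[k[:,1].argmin()])
E
```

```text
[[-8.000e-04  4.294e-01  9.031e-01]
 [-1.100e-03  9.031e-01 -4.294e-01]
 [-1.000e+00 -1.400e-03 -3.000e-04]]
top -0.5 minx [ 0.765 -0.452  0.103] maxz 0.301 1068
top -0.4 minx [ 0.768 -0.337  0.104] maxz 0.301 1121
top -0.3 minx [ 0.778 -0.29   0.278] maxz 0.3 258
top -0.1 minx [ 0.573 -0.051  0.386] maxz 0.394 4830
top -0.0 minx [0.576 0.001 0.37 ] maxz 0.393 980
top 0.1 minx [0.584 0.152 0.074] maxz 0.217 166
top 0.2 minx [0.585 0.211 0.075] maxz 0.091 4
min y of furnace [ 0.61033426 -0.74062938  0.1016738 ]
scene -0.5 minx [ 0.768 -0.453  0.103] maxz 0.335 1932
scene -0.4 minx [ 0.768 -0.344  0.108] maxz 0.334 1613
scene -0.3 minx [ 0.78  -0.277  0.283] maxz 0.299 316
scene -0.1 minx [ 0.574 -0.055  0.376] maxz 0.38 3523
scene -0.0 minx [0.58  0.006 0.361] maxz 0.362 712
scene 0.1 minx [0.585 0.15  0.077] maxz 0.33 505
scene 0.2 minx [0.586 0.234 0.074] maxz 0.301 416
scene 0.3 minx [0.585 0.324 0.071] maxz 0.271 359
scene 0.4 minx [0.435 0.489 0.089] maxz 0.247 321
scene 0.5 minx [0.434 0.507 0.082] maxz 0.217 172
min y of furnace [ 0.60918797 -0.74250888  0.10144453]
```

View pics/a_wrist.png

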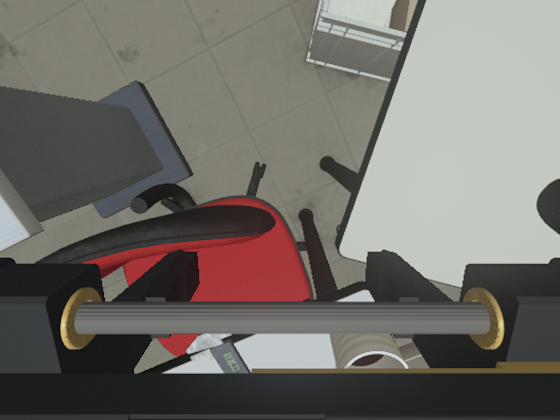

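```bash
python3 - <<'E'
from h import *
for n in ["top","scene"]:
    c=dict(np.load(f"pics/a_{n}.npz"))
    v,u=np.mgrid[0:420,0:560]; P=pts(c,u.ravel(),v.ravel()); P=P[c["z_map"].ravel()>0]
    P=P[(P[:,0]>.4)&(P[:,0]<.66)&(P[:,1]>-.2)&(P[:,1]<.1)&(P[:,2]>.055)]
    for z in np.arange(.05,.42,.04):
        k=P[(P[:,2]>=z)&(P[:,2]<z+.04)]
        if len(k)>2: print(n,z.round(2),len(k),"ymin",np.round(k[k[:,1].argmin()],3),"xmin",np.round(k[k[:,0].argmin()],3))
E
```

```text
top 0.05 418 ymin [ 0.459 -0.196  0.057] xmin [ 0.459 -0.196  0.057]
top 0.09 687 ymin [ 0.618 -0.06   0.096] xmin [ 0.574 -0.027  0.109]
top 0.13 726 ymin [ 0.613 -0.06   0.157] xmin [ 0.576 -0.026  0.145]
top 0.17 841 ymin [ 0.616 -0.06   0.199] xmin [ 0.576 -0.027  0.189]
top 0.21 961 ymin [ 0.616 -0.06   0.237] xmin [ 0.574 -0.027  0.238]
top 0.25 1222 ymin [ 0.614 -0.06   0.266] xmin [ 0.574 -0.036  0.251]
top 0.29 1107 ymin [ 0.619 -0.06   0.317] xmin [ 0.577 -0.027  0.293]
top 0.33 787 ymin [ 0.585 -0.065  0.36 ] xmin [ 0.573 -0.039  0.368]
top 0.37 4106 ymin [ 0.605 -0.065  0.39 ] xmin [ 0.573 -0.054  0.372]
scene 0.05 710 ymin [ 0.574 -0.199  0.055] xmin [ 0.574 -0.199  0.055]
scene 0.09 921 ymin [ 0.619 -0.062  0.107] xmin [ 0.575 -0.031  0.118]
scene 0.13 991 ymin [ 0.621 -0.063  0.13 ] xmin [ 0.578 -0.032  0.148]
scene 0.17 1074 ymin [ 0.614 -0.063  0.197] xmin [ 0.578 -0.031  0.174]
scene 0.21 1161 ymin [ 0.62  -0.063  0.231] xmin [ 0.576 -0.043  0.242]
scene 0.25 1309 ymin [ 0.621 -0.061  0.273] xmin [ 0.576 -0.032  0.263]
scene 0.29 1461 ymin [ 0.614 -0.062  0.306] xmin [ 0.579 -0.032  0.326]
scene 0.33 1091 ymin [ 0.585 -0.067  0.361] xmin [ 0.574 -0.048  0.358]
scene 0.37 118 ymin [ 0.604 -0.067  0.373] xmin [ 0.574 -0.055  0.376]
```

Call:
carry_out(
  offset=[
    [0,-60,43],
    [0,-120,87],
    [0,-180,130],
    [0,-240,173],
    [0,-285,207],
    [10,-350,245],
    [20,-410,280],
    [30,-460,315],
  ],
  spin=[-5,-10,-15,-20,-20,-20,-20,-20],
  claw=[1,0.8,0.6,0.5,0.5,0.5,0.5,0.5],
)

```text
t: 1.15
eef_pos: [0.3149, 0.0027, 0.2392]
tool_rot: [0.707, 0.033, 0.706, -0.034]
force: [1.1, 0.5, -0.8]
finger_gap: 0.0442
```

Call:
carry_out(
  offset=[
    [8,-50,20],
    [16,-100,42],
    [24,-150,65],
    [32,-200,90],
    [40,-250,118],
    [48,-300,150],
    [56,-340,180],
    [65,-375,204],
  ],
  spin=[0,0,0,0,0,0,0,0],
  claw=[0.5,0.5,0.5,0.5,0.5,0.5,0.5,0.5],
)

```text
t: 2.15
eef_pos: [0.4835, -0.3897, 0.1733]
tool_rot: [0.706, 0.034, 0.706, -0.034]
force: [0.4, 0.5, -0.1]
finger_gap: 0.0442
```

Call:
carry_out(
  offset=[
    [0,0,0],
    [0,0,0],
  ],
  spin=[0,0],
  claw=[0.5,0.5],
)

```text
t: 2.4
eef_pos: [0.4825, -0.3874, 0.1739]
tool_rot: [0.706, 0.034, 0.707, -0.033]
force: [-0.0, 0.3, 0.0]
finger_gap: 0.0438
```

```bash
python3 - <<'E'
from h import *
from station import telemetry, cams
s=telemetry.read_state()
for k in ["t","q","eef_pos","tool_rot","force"]: print(k,np.round(s[k],4))
n="wrist";c=cams.camera(n); cv2.imwrite(f"pics/b_{n}.png",c["color"][:,:,::-1]); np.savez(f"pics/b_{n}.npz",**{k:np.array(c[k]) for k in c})
E
```

```text
t 2.4
q [-8.6750e-01  5.6980e-01  1.2313e+00  1.0000e-04  1.3416e+00 -2.3438e+00]
eef_pos [ 0.4825 -0.3874  0.1739]
tool_rot [ 0.7061  0.0337  0.7066 -0.0331]
force [-0.0297  0.3247  0.0468]
```

View pics/b_wrist.png

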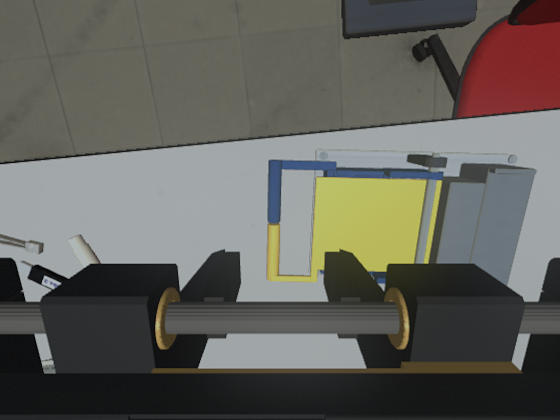

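The wrist view shows the bars at cols 267-280, meeting near (273,223), and the pin running from about (435,170) to (425,270). I'll refine these.

```bash
python3 - <<'E'
from h import *
c=dict(np.load("pics/b_wrist.npz"));H=hsv(c)
im=cv2.resize(c["color"][145:295,255:455],None,fx=4,fy=4,interpolation=cv2.INTER_CUBIC);cv2.imwrite("pics/b_z.png",im[:,:,::-1])
v,u=np.mgrid[0:420,0:560]
allp=[]
for nm,lo,hi,box in [("blue",(100,120,30),(125,255,255),(262,172,284,224)),("yel",(20,150,80),(35,255,255),(262,222,284,270))]:
    m=(cv2.inRange(H,lo,hi)>0)&(u>=box[0])&(u<box[2])&(v>=box[1])&(v<box[3])
    rows=np.arange(box[1],box[3]); cs=[(u[r][m[r]].mean(),r,m[r].sum()) for r in rows if m[r].sum()>5]
    cs=np.array(cs); P=pts(c,cs[:,0],cs[:,1],.033); allp.append(P)
    print(nm,cs[0],cs[-1],np.round(P[0],4),np.round(P[-1],4),np.degrees(np.polyfit(P[:,0],P[:,1],1)[0]))
P=np.vstack(allp);f=np.polyfit(P[:,0],P[:,1],1);print("deg",np.degrees(np.arctan(f[0])),"y at .493",np.polyval(f,.493),"res",np.std(P[:,1]-np.polyval(f,P[:,0])))
E
```

```text
blue [275. 172.   7.] [272. 221.   7.] [ 0.4475 -0.389   0.033 ] [ 0.4918 -0.3961  0.033 ] -9.029699113143355Traceback (most recent call last):
  File "<stdin>", line 9, in <module>
IndexError: too many indices for array: array is 1-dimensional, but 2 were indexed
```

View pics/b_z.png

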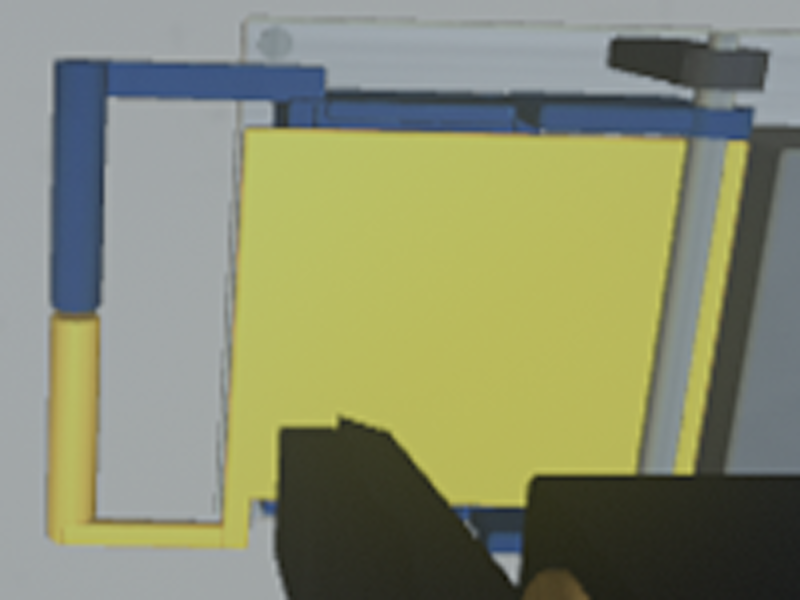

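```bash
python3 - <<'E'
from h import *
c=dict(np.load("pics/b_wrist.npz"))
def w(x,y,z): return pts(c,(x+.5)/4+255-.5,(y+.5)/4+145-.5,z)
for a,b,z in [((79.5,75),(72,530),.032),((708,150),(657,470),.042),((244,130),(227,500),.0385)]:
    A=w(*a,z);B=w(*b,z);d=B-A;print(np.round(A,4),np.round(B,4),np.linalg.norm(d),np.degrees(np.arctan2(d[1],d[0])))
print("junc",w(75.5,314,.032))
E
```

```text
[ 0.4401 -0.3887  0.032 ] [ 0.5487 -0.4014  0.032 ] 0.1093825138989299 -6.654157204209854
[ 0.4674 -0.256   0.042 ] [ 0.5412 -0.2648  0.042 ] 0.07424089290621216 -6.792857383269255
[ 0.4545 -0.3543  0.0385] [ 0.5411 -0.3638  0.0385] 0.08720196216758248 -6.238842134673089
junc [ 0.49429958 -0.39501455  0.032     ]
```

Call:
carry_out(
  offset=[
    [20,-4,5],
    [45,-7,10],
    [70,-7,10],
    [90,-7,10],
    [100,-7,10],
    [105,-7,10],
  ],
  spin=[1.1,1.1,1.1,1.1,1.1,1.1],
  claw=[0.27,0.27,0.27,0.27,0.27,0.27],
)

```text
t: 3.2
eef_pos: [0.4921, -0.3957, 0.0686]
tool_rot: [0.706, 0.04, 0.706, -0.04]
force: [0.6, -0.7, 0.5]
finger_gap: 0.0238
```

```bash
python3 - <<'E'
from h import *
from station import telemetry, cams
s=telemetry.read_state()
for k in ["t","q","eef_pos","tool_rot","force","finger_gap"]: print(k,np.round(s[k],4))
n="wrist";c=cams.camera(n); cv2.imwrite(f"pics/c_{n}.png",c["color"][:,:,::-1])
n="scene";c=cams.camera(n); cv2.imwrite(f"pics/c_{n}.png",cv2.resize(c["color"][140:300,170:370],None,fx=4,fy=4)[:,:,::-1])
E
```

```text
t 3.2
q [-0.8644  0.7035  1.3089  0.      1.1297 -2.3212]
eef_pos [ 0.4921 -0.3957  0.0686]
tool_rot [ 0.7058  0.0404  0.7061 -0.0402]
force [ 0.5565 -0.7192  0.4854]
finger_gap 0.0238
```

View pics/c_wrist.png

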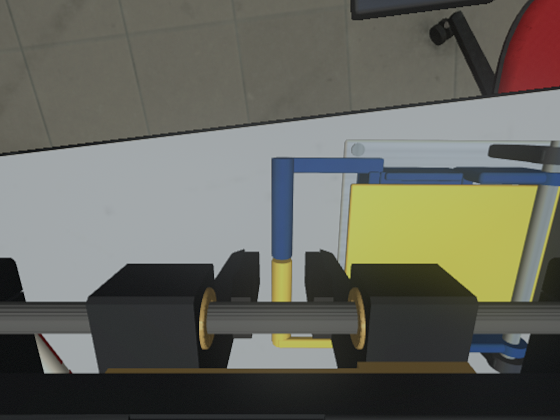

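View pics/c_scene.png

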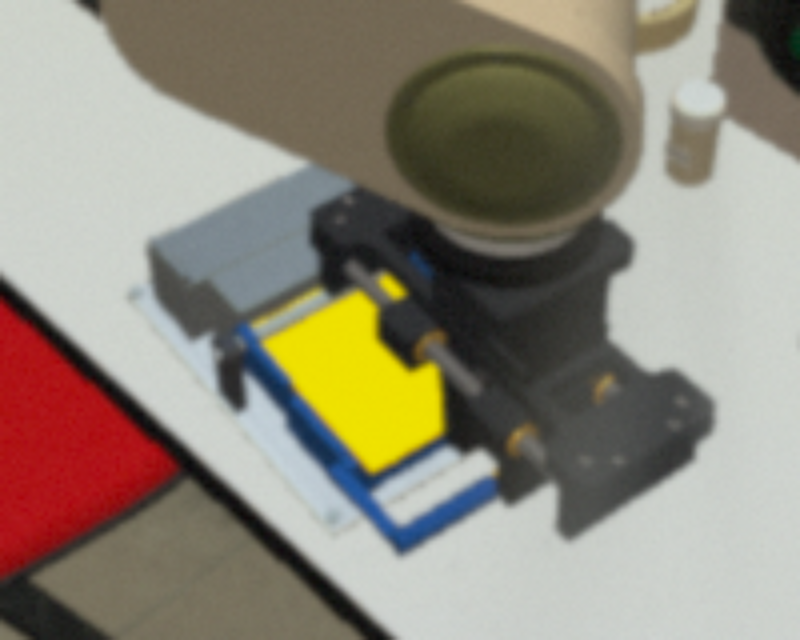

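Call:
carry_out(
  offset=[
    [12,0,0],
    [24,0,0],
    [33,0,0],
    [34.5,0,0],
    [34.5,0,0],
    [34.5,0,0],
    [34.5,0,0],
    [34.5,0,0],
  ],
  spin=[0,0,0,0,0,0,0,0],
  claw=[0.27,0.27,0.27,0.27,0,0,0,0],
  force=40,
)

```text
t: 4.3
eef_pos: [0.4922, -0.3959, 0.0349]
tool_rot: [0.706, 0.04, 0.706, -0.04]
force: [0.8, 2.6, 3.1]
finger_gap: 0.01
```

```bash
python3 - <<'E'
from h import *
from station import telemetry, cams
s=telemetry.read_state()
for k in ["t","q","eef_pos","tool_rot","force","moment","finger_gap"]: print(k,np.round(s[k],4))
n="wrist";c=cams.camera(n); cv2.imwrite(f"pics/d_{n}.png",c["color"][:,:,::-1])
E
```

```text
t 4.3
q [-8.6450e-01  7.4680e-01  1.3345e+00  2.0000e-04  1.0600e+00 -2.3215e+00]
eef_pos [ 0.4922 -0.3959  0.0349]
tool_rot [ 0.7061  0.0402  0.7058 -0.0403]
force [0.7587 2.5668 3.1392]
moment [ 0.3696 -0.0935 -0.0266]
finger_gap 0.01
```

View pics/d_wrist.png

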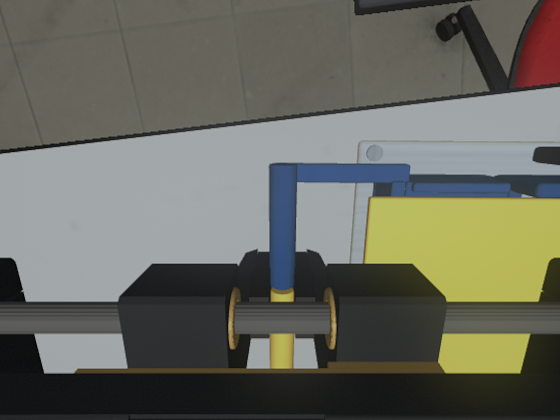

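```bash
python3 - <<'E'
import numpy as np
def p(t): f=np.radians(184.69-t); return np.array([-(134.45*np.sin(f)),134.45*np.cos(f)])
calls=[[0,1,3,6,10,14,18,21,24],[24,28,32,36,40,44,48,52,56],[56,60,64,68,72,76,80,84,88],[88,92,96,100,104,108,112,116,120],[120,124,128,132,136,140,144,148,152],[152,155,158,161,164,167,170,172,174],[174,175.5,177,178,179,180,180,180,180]]
for c in calls: print(c[0],c[-1],[[float(round(a,1)) for a in p(t)-p(c[0])]+[0] for t in c[1:]])
E
```

```text
0 24 [[-2.3, -0.2, 0], [-7.0, -0.4, 0], [-14.1, -0.4, 0], [-23.4, 0.1, 0], [-32.7, 1.3, 0], [-41.9, 3.2, 0], [-48.8, 5.0, 0], [-55.5, 7.1, 0]]
24 56 [[-8.7, 3.4, 0], [-17.2, 7.4, 0], [-25.4, 12.0, 0], [-33.3, 17.2, 0], [-40.7, 22.9, 0], [-47.8, 29.1, 0], [-54.4, 35.7, 0], [-60.5, 42.8, 0]]
56 88 [[-5.6, 7.5, 0], [-10.7, 15.4, 0], [-15.2, 23.7, 0], [-19.1, 32.2, 0], [-22.4, 41.0, 0], [-25.1, 50.0, 0], [-27.2, 59.1, 0], [-28.6, 68.4, 0]]
88 120 [[-0.8, 9.4, 0], [-0.9, 18.7, 0], [-0.3, 28.1, 0], [0.9, 37.4, 0], [2.7, 46.6, 0], [5.2, 55.7, 0], [8.3, 64.5, 0], [12.0, 73.1, 0]]
120 152 [[4.3, 8.3, 0], [9.2, 16.4, 0], [14.6, 24.0, 0], [20.6, 31.3, 0], [27.0, 38.1, 0], [33.9, 44.5, 0], [41.2, 50.3, 0], [48.9, 55.7, 0]]
152 174 [[6.0, 3.6, 0], [12.2, 7.0, 0], [18.6, 10.0, 0], [25.1, 12.6, 0], [31.8, 14.9, 0], [38.5, 16.9, 0], [43.1, 18.0, 0], [47.7, 19.0, 0]]
174 180 [[3.5, 0.6, 0], [6.9, 1.1, 0], [9.3, 1.4, 0], [11.6, 1.7, 0], [13.9, 1.9, 0], [13.9, 1.9, 0], [13.9, 1.9, 0], [13.9, 1.9, 0]]
```

Call:
carry_out(
  offset=[
    [-2.3,-0.2,0],
    [-7,-0.4,0],
    [-14.1,-0.4,0],
    [-23.4,0.1,0],
    [-32.7,1.3,0],
    [-41.9,3.2,0],
    [-48.8,5,0],
    [-55.5,7.1,0],
  ],
  spin=[0,0,0,0,0,0,0,0],
  claw=[0,0,0,0,0,0,0,0],
  force=40,
)

```text
t: 5.35
eef_pos: [0.4931, -0.3881, 0.0905]
tool_rot: [0.706, 0.041, 0.706, -0.04]
force: [5.5, 4.3, -6.7]
finger_gap: 0.0102
```

```bash
cat > look.py <<'E'
import sys
from h import *
from station import telemetry, cams
s=telemetry.read_state()
for k in ["t","q","eef_pos","tool_rot","force","moment","finger_gap"]: print(k,np.round(s[k],4).tolist())
t=sys.argv[1]
o=[]
for n,b in [("scene",(170,130,370,280)),("top",(170,150,350,270))]:
    c=cams.camera(n); np.savez(f"pics/{t}_{n}.npz",**{k:np.array(c[k]) for k in c})
    x0,y0,x1,y1=b; o.append(cv2.resize(c["color"][y0:y1,x0:x1],(400,300),interpolation=cv2.INTER_CUBIC))
c=cams.camera("wrist"); o.append(cv2.resize(c["color"],(400,300)))
o.append(np.zeros_like(o[0]))
im=np.vstack([np.hstack(o[:2]),np.hstack(o[2:])])
cv2.imwrite(f"pics/{t}.png",im[:,:,::-1])
E
python3 look.py e
```

```text
t 5.35
q [-0.8555, 0.6712, 1.3017, 0.0009, 1.1695, -2.3128]
eef_pos [0.4931, -0.3881, 0.0905]
tool_rot [0.706, 0.0406, 0.706, -0.0398]
force [5.5458, 4.3251, -6.703]
moment [0.3995, -0.7934, -0.0091]
finger_gap 0.0102
```

View pics/e.png

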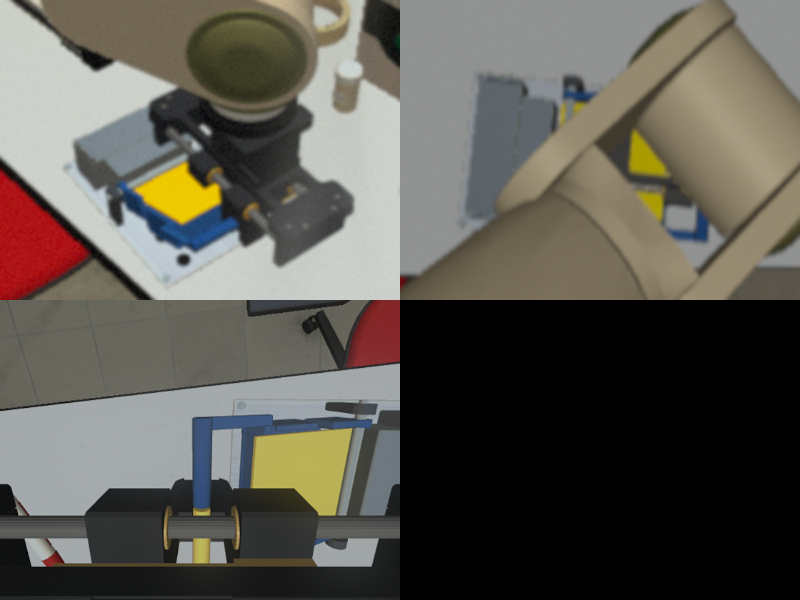

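Rack and cover are rising together, with the yellow plate flush on the blue rack. The measured forces are a few newtons, so I'll continue.

Call:
carry_out(
  offset=[
    [-8.7,3.4,0],
    [-17.2,7.4,0],
    [-25.4,12,0],
    [-33.3,17.2,0],
    [-40.7,22.9,0],
    [-47.8,29.1,0],
    [-54.4,35.7,0],
    [-60.5,42.8,0],
  ],
  spin=[0,0,0,0,0,0,0,0],
  claw=[0,0,0,0,0,0,0,0],
)

```text
t: 6.5
eef_pos: [0.4983, -0.3432, 0.1484]
tool_rot: [0.705, 0.043, 0.706, -0.037]
force: [13.4, 9.7, -23.1]
finger_gap: 0.0093
```

```bash
python3 look.py f
```

```text
t 6.5
q [-0.8002, 0.574, 1.3051, 0.0045, 1.2683, -2.2592]
eef_pos [0.4983, -0.3432, 0.1484]
tool_rot [0.7055, 0.0425, 0.7065, -0.0375]
force [13.4136, 9.749, -23.1486]
moment [1.1065, -2.0299, -0.0603]
finger_gap 0.0093
```

View pics/f.png

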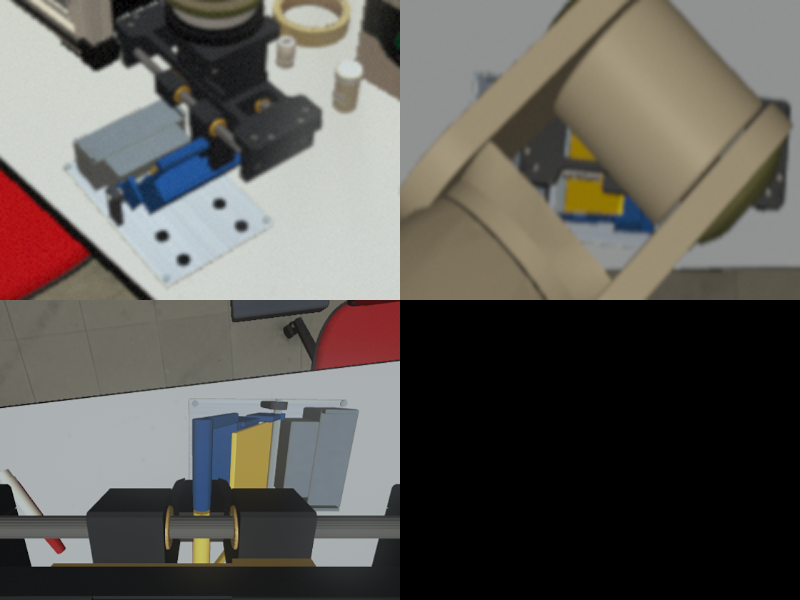

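Call:
carry_out(
  offset=[
    [1,1.5,0.5],
    [2,3,1],
    [2,3,1],
  ],
  spin=[0,0,0],
  claw=[0,0,0],
)

```text
t: 7.02
eef_pos: [0.4984, -0.3431, 0.1484]
tool_rot: [0.705, 0.041, 0.707, -0.04]
force: [-0.1, 2.5, -9.0]
finger_gap: 0.0093
```

```bash
python3 - <<'E'
from h import *
from station import telemetry
s=telemetry.read_state()
for k in ["t","q","eef_pos","tool_rot","force","moment","finger_gap","joint_velocities"]: print(k,np.round(s[k],4).tolist())
E
```

```text
t 7.025
q [-0.7981, 0.5733, 1.3068, -0.0005, 1.2637, -2.2548]
eef_pos [0.4984, -0.3431, 0.1484]
tool_rot [0.7053, 0.0406, 0.7066, -0.0399]
force [-0.0506, 2.5161, -8.9849]
moment [0.2585, 0.1006, -0.0321]
finger_gap 0.0093
joint_velocities [-0.0003, -0.0002, -0.0001, 0.0044, 0.0005, -0.0008]
```

```bash
cat > ang.py <<'E'
from h import *
from station import cams,telemetry
print(np.round(telemetry.read_state()["force"],1))
a=np.radians(-6.5);X=np.array([np.cos(a),np.sin(a),0]);Y=np.array([-np.sin(a),np.cos(a),0])
c=cams.camera("wrist");H=hsv(c)
for nm,lo,hi in [("yel",(18,120,60),(35,255,255)),("blue",(100,120,30),(125,255,255))]:
    m=cv2.erode(cv2.inRange(H,lo,hi),np.ones((3,3)));v,u=np.where((m>0)&(c["z_map"]>0));P=pts(c,u,v)
    Q=P-np.array([.509,-.263,0]);h=np.stack([Q@X,Q@Y,P[:,2]],1)*1000
    if nm=="yel":
        k=(u>320)&(v<260)   # plate, right of fingers
        g=h[k]; 
        for _ in range(4):
            ce=g.mean(0);n=np.linalg.svd(g-ce,full_matrices=False)[2][2];d=(g-ce)@n;g=g[abs(d)<max(2*d.std(),1)]
        print("plate n",n,"ctr",ce,len(g),"std",d.std(),"tilt",np.degrees(np.arctan2(n[1],n[2])))
        np.save("pics/plate.npy",g)
    else: pass
k=(u>268)&(u<292)&(v>160)&(v<240);g=h[k];print("blue bar pts",len(g),np.round(np.percentile(g,[2,50,98],axis=0),1).tolist())
cv2.imwrite("pics/ang.png",c["color"][:,:,::-1])
E
python3 ang.py
```

```text
[-0.1  2.5 -9. ]
plate n [-0.0050518  -0.84206082 -0.53935894] ctr [-17.32718422 -33.35085354  88.7859096 ] 4063 std 0.2317292900912913 tilt -122.64047775920017
blue bar pts 1283 [[-55.7, -83.5, 153.7], [-41.0, -79.8, 155.4], [-27.7, -76.1, 156.8]]
```

View pics/ang.png

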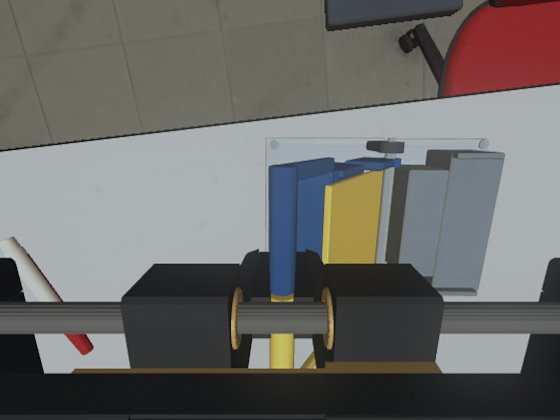

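```bash
cat > arc.py <<'E'
import numpy as np,sys,json
R=134.45
def p(t): f=np.radians(184.69-t); return np.array([-(R*np.sin(f)),R*np.cos(f)])
# args: start angle, then angles; optional total z drift (mm, tool x) spread
c=[float(x) for x in sys.argv[2:]]; dr=float(sys.argv[1])
print([[round(float((p(t)-p(c[0]))[0]+dr*(i+1)/len(c[1:])),1),round(float((p(t)-p(c[0]))[1]),1),0] for i,t in enumerate(c[1:])])
E
python3 arc.py 0 57.6 60 63 67 71 75 79 83 87; python3 arc.py 0 87 91 95 99 103 107 111 115 119
```

```text
[[-3.3, 4.6, 0], [-7.2, 10.5, 0], [-11.8, 18.6, 0], [-15.9, 27.1, 0], [-19.3, 35.8, 0], [-22.2, 44.7, 0], [-24.4, 53.8, 0], [-26.0, 63.1, 0]]
[[-0.9, 9.3, 0], [-1.2, 18.7, 0], [-0.8, 28.1, 0], [0.2, 37.4, 0], [1.9, 46.7, 0], [4.2, 55.7, 0], [7.1, 64.7, 0], [10.7, 73.3, 0]]
```

Call:
carry_out(
  offset=[
    [-3.3,4.6,0],
    [-7.2,10.5,0],
    [-11.8,18.6,0],
    [-15.9,27.1,0],
    [-19.3,35.8,0],
    [-22.2,44.7,0],
    [-24.4,53.8,0],
    [-26,63.1,0],
  ],
  spin=[0,0,0,0,0,0,0,0],
  claw=[0,0,0,0,0,0,0,0],
)

```text
t: 8.07
eef_pos: [0.5062, -0.2807, 0.1748]
tool_rot: [0.706, 0.04, 0.706, -0.041]
force: [-2.8, -0.7, -18.8]
finger_gap: 0.0084
```

```bash
python3 look.py g;
```

```text
t 8.075
q [-0.7103, 0.5035, 1.3529, -0.0009, 1.2847, -2.1667]
eef_pos [0.5062, -0.2807, 0.1748]
tool_rot [0.7059, 0.04, 0.706, -0.0407]
force [-2.8337, -0.7101, -18.7894]
moment [-0.4041, 0.36, -0.0033]
finger_gap 0.0084
```

View pics/g.png

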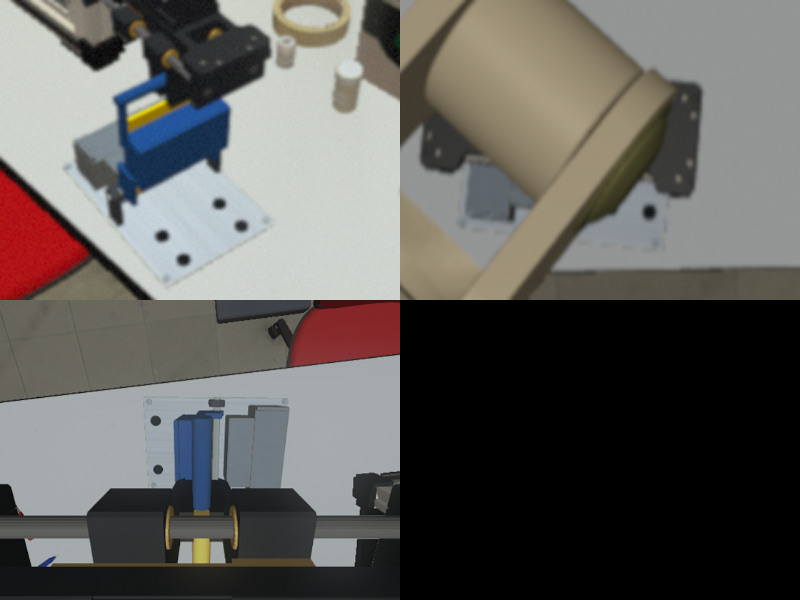

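Call:
carry_out(
  offset=[
    [-0.4,9.3,0],
    [-0.4,18.7,0],
    [0.2,28.1,0],
    [1.4,37.4,0],
    [3.2,46.7,0],
    [5.6,55.7,0],
    [8.6,64.7,0],
    [12.2,73.3,0],
  ],
  spin=[0,0,0,0,0,0,0,0],
  claw=[0,0,0,0,0,0,0,0],
)

```text
t: 9.22
eef_pos: [0.5158, -0.2093, 0.1642]
tool_rot: [0.708, 0.038, 0.704, -0.042]
force: [-2.0, -8.5, -11.9]
finger_gap: 0.0089
```

```bash
python3 look.py i;python3 arc.py 0 119 123 127 131 135 139 143 146 149
```

```text
t 9.225
q [-0.5974, 0.4776, 1.4357, -0.0023, 1.2218, -2.0539]
eef_pos [0.5158, -0.2093, 0.1642]
tool_rot [0.7075, 0.0383, 0.7044, -0.0419]
force [-1.9722, -8.5383, -11.8782]
moment [-1.6809, 0.5302, 0.3902]
finger_gap 0.0089
[[4.2, 8.4, 0], [8.9, 16.5, 0], [14.2, 24.3, 0], [20.0, 31.6, 0], [26.3, 38.6, 0], [33.1, 45.1, 0], [38.5, 49.6, 0], [44.1, 53.8, 0]]
```

View pics/i.png

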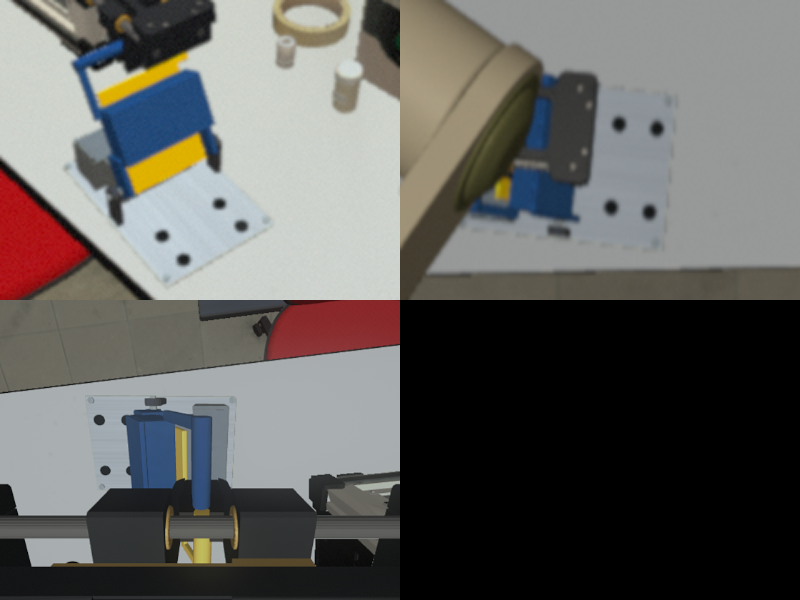

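```bash
cat > pl.py <<'E'
import sys
from h import *
a=np.radians(-6.5);X=np.array([np.cos(a),np.sin(a),0]);Y=np.array([-np.sin(a),np.cos(a),0])
c=dict(np.load(f"pics/{sys.argv[1]}_scene.npz"));H=hsv(c)
for nm,lo,hi in [("yel",(18,120,60),(35,255,255)),("blue",(100,120,30),(125,255,255))]:
    m=cv2.inRange(H,lo,hi);m[:,:190]=0;m[:,330:]=0;m[:140]=0;m[300:]=0
    m=cv2.erode(m,np.ones((3,3)));k,l,s,ce=cv2.connectedComponentsWithStats(m)
    for i in range(1,k):
        if s[i,4]<40: continue
        v,u=np.where((l==i)&(c["z_map"]>0));P=pts(c,u,v);Q=P-np.array([.509,-.263,0]);h=np.stack([Q@X,Q@Y,P[:,2]],1)*1000;g=h
        for _ in range(6):
            o=g.mean(0);n=np.linalg.svd(g-o,full_matrices=False)[2][2];d=(g-o)@n;g=g[abs(d)<=max(1.5*d.std(),.8)]
        n=n*np.sign(-n[1]) 
        print(nm,s[i],"n",np.round(n,3),"ctr",np.round(o,1),len(g),"std",d.std().round(2),"ang",np.degrees(np.arctan2(n[2],-n[1])).round(2))
E
python3 pl.py i; python3 pl.py g
```

```text
yel [220 157  42  25 217] n [-0.002 -0.9    0.435] ctr [  4.4  36.6 130.4] 92 std 0.53 ang 25.79
yel [235 198  37  27 410] n [-0.008 -0.895  0.445] ctr [ 1.  -4.2 51.8] 205 std 0.4 ang 26.43
blue [209 150  22  16  99] n [ 0.014 -0.837  0.547] ctr [-27.9  49.5 168.4] 42 std 0.41 ang 33.15
blue [ 218  167   60   60 1449] n [-0.008 -0.882  0.472] ctr [ -1.6  -2.1 114.7] 653 std 0.61 ang 28.17
yel [235 181  19  13  74] n [-0.002 -0.991 -0.137] ctr [-22.1 -14.1 137.6] 54 std 0.46 ang -7.86
blue [229 167  24  15  77] n [-0.012 -0.68   0.733] ctr [-29.7 -22.  179. ] 37 std 0.37 ang 47.15
blue [ 231  180   52   49 1334] n [-0.01  -1.    -0.029] ctr [ -2.3 -39.8 105. ] 634 std 0.83 ang -1.64
```

Call:
carry_out(
  offset=[
    [4.5,8,0],
    [9.4,15.7,0],
    [14.9,23.2,0],
    [20.8,30.3,0],
    [27.2,37.2,0],
    [34.1,43.7,0],
    [39.5,48.2,0],
    [45.1,52.4,0],
  ],
  spin=[0,0,0,0,0,0,0,0],
  claw=[0,0,0,0,0,0,0,0],
)

```text
t: 10.38
eef_pos: [0.5224, -0.1561, 0.1192]
tool_rot: [0.708, 0.039, 0.704, -0.041]
force: [2.9, 0.9, 4.8]
finger_gap: 0.0092
```

```bash
python3 look.py j;python3 pl.py j; python3 arc.py 0 149 152 155 158 161 164 167 170 172
```

```text
t 10.375
q [-0.5079, 0.5148, 1.5246, 0.001, 1.0959, -1.9656]
eef_pos [0.5224, -0.1561, 0.1192]
tool_rot [0.7081, 0.0394, 0.7038, -0.0408]
force [2.9227, 0.8663, 4.7858]
moment [-0.3086, -0.0431, 0.4653]
finger_gap 0.0092
yel [211 158  41  21  81] n [ 0.025 -0.728 -0.685] ctr [  8.8  75.4 104.3] 41 std 0.44 ang -43.23
yel [229 191  43  35 723] n [-0.001 -0.557  0.83 ] ctr [ 0.5  5.8 55.1] 299 std 0.54 ang 56.13
blue [197 153  21  14  60] n [ 0.019 -0.299  0.954] ctr [-21.6 102.8 127.9] 30 std 0.65 ang 72.59
blue [ 209  163   67   61 1298] n [-0.006 -0.538  0.843] ctr [ -1.5  29.2 103.7] 582 std 0.6 ang 57.44
[[5.8, 4.0, 0], [11.8, 7.6, 0], [18.0, 10.9, 0], [24.4, 13.9, 0], [30.9, 16.6, 0], [37.6, 18.9, 0], [44.3, 20.9, 0], [48.9, 22.0, 0]]
```

View pics/j.png

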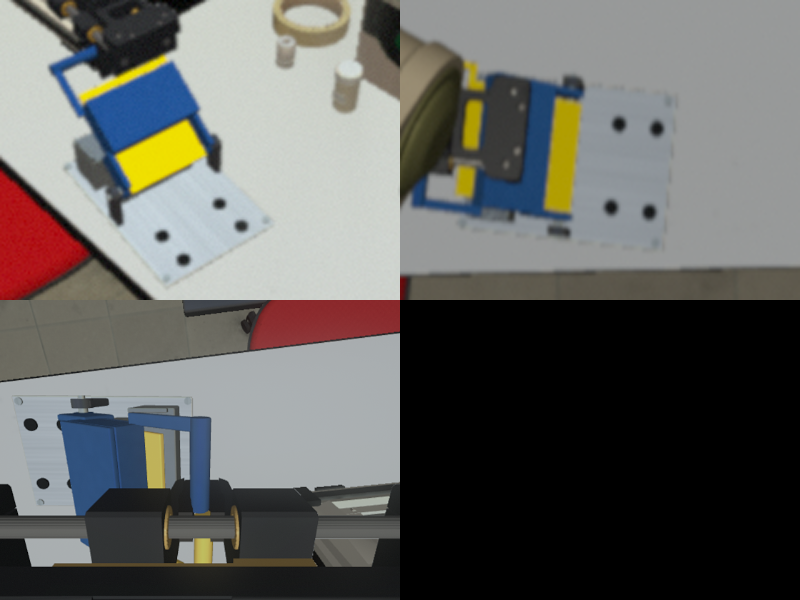

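```bash
python3 arc.py 0 147.4 150 153 156 159 162 165 168 170;python3 arc.py 0 170 172 174 175.5 177 178 179 180 180.5
```

```text
[[4.9, 3.6, 0], [10.8, 7.4, 0], [16.9, 11.0, 0], [23.2, 14.2, 0], [29.6, 17.1, 0], [36.2, 19.6, 0], [42.8, 21.8, 0], [47.4, 23.1, 0]]
[[4.6, 1.1, 0], [9.2, 2.1, 0], [12.6, 2.7, 0], [16.1, 3.2, 0], [18.4, 3.5, 0], [20.8, 3.7, 0], [23.1, 3.9, 0], [24.3, 4.0, 0]]
```

Call:
carry_out(
  offset=[
    [4.9,3.6,0],
    [10.8,7.4,0],
    [16.9,11,0],
    [23.2,14.2,0],
    [29.6,17.1,0],
    [36.2,19.6,0],
    [42.8,21.8,0],
    [47.4,23.1,0],
  ],
  spin=[-0.5,-1,-1.5,-2,-2.5,-3,-3.5,-4],
  claw=[0,0,0,0,0,0,0,0],
)

```text
t: 11.52
eef_pos: [0.5251, -0.1332, 0.0704]
tool_rot: [0.709, 0.015, 0.705, -0.016]
force: [7.0, 0.9, 2.2]
finger_gap: 0.0085
```

```bash
python3 look.py k;python3 pl.py k
```

```text
t 11.525
q [-0.4675, 0.579, 1.5834, 0.0011, 0.9744, -1.9952]
eef_pos [0.5251, -0.1332, 0.0704]
tool_rot [0.7086, 0.0151, 0.7053, -0.0159]
force [7.0345, 0.9211, 2.2076]
moment [-0.377, -0.5467, 0.353]
finger_gap 0.0085
yel [228 193  43  32 674] n [ 0.001 -0.186  0.982] ctr [-0.2  9.  51.5] 308 std 0.44 ang 79.25
blue [194 166  20  13  45] n [ 0.004 -0.152  0.988] ctr [-30.3 124.3  82. ] 23 std 0.63 ang 81.28
blue [ 206  169   67   53 1184] n [-0.007 -0.194  0.981] ctr [-2.4 47.  86.9] 551 std 0.7 ang 78.83
```

View pics/k.png

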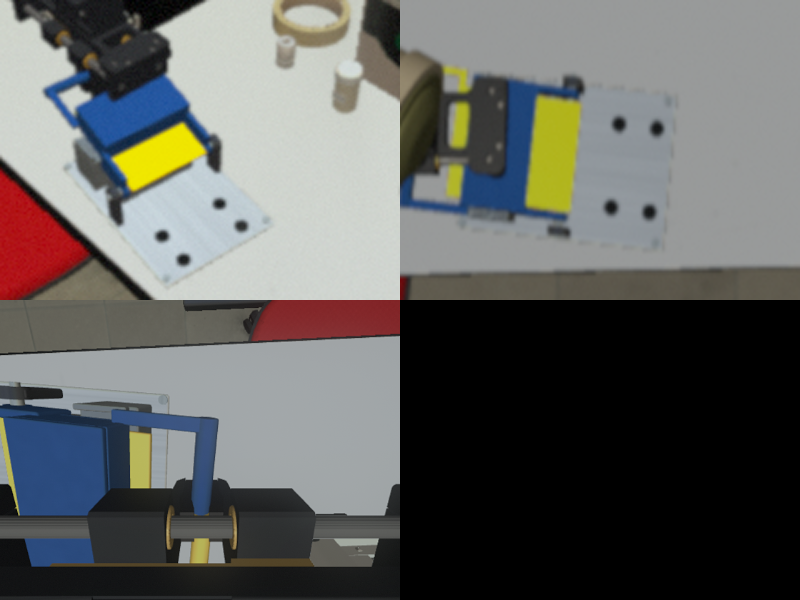

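Call:
carry_out(
  offset=[
    [4,1,0],
    [8,2,0],
    [12,2.8,0.1],
    [16,3.5,0.2],
    [19.5,3.9,0.2],
    [22.5,4.2,0.3],
    [25,4.3,0.3],
    [26,4.3,0.3],
  ],
  spin=[0,0,0,0,0,0,0,0],
  claw=[0,0,0,0,0,0,0,0],
)

```text
t: 12.68
eef_pos: [0.5256, -0.1292, 0.045]
tool_rot: [0.709, 0.015, 0.705, -0.016]
force: [3.9, 1.8, 11.8]
finger_gap: 0.008
```

```bash
python3 look.py l;python3 pl.py l
```

```text
t 12.675
q [-0.4602, 0.6176, 1.606, 0.0011, 0.9127, -1.9871]
eef_pos [0.5256, -0.1292, 0.045]
tool_rot [0.7087, 0.0152, 0.7051, -0.0163]
force [3.8531, 1.7788, 11.7522]
moment [-0.227, -0.13, 0.2481]
finger_gap 0.008
yel [228 194  44  30 610] n [ 0.005 -0.003 -1.   ] ctr [ 1.4  9.7 50. ] 326 std 0.45 ang -89.83
blue [206 176  67  46 963] n [-0.007 -0.025  1.   ] ctr [-8.  50.3 77.3] 464 std 0.91 ang 88.58
```

View pics/l.png

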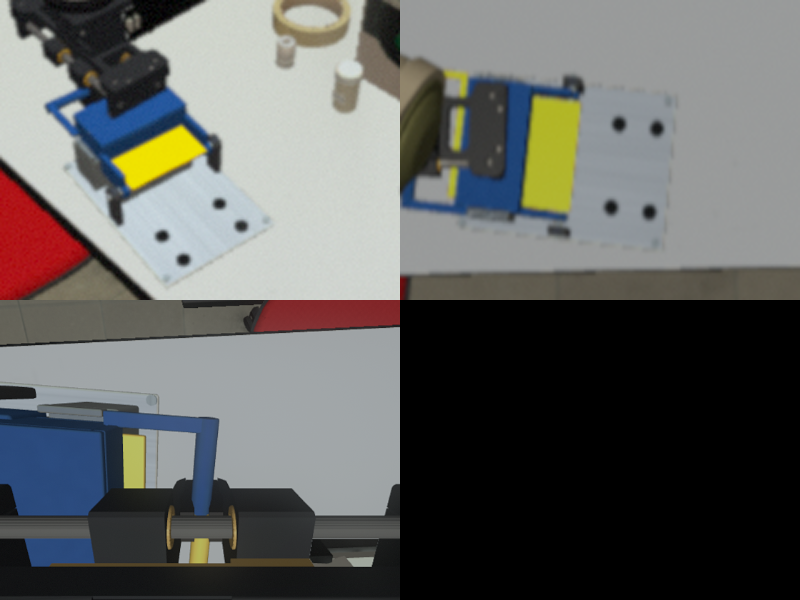

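Call:
carry_out(
  offset=[
    [-1,0,0],
    [-1,0,0],
    [-1,0,0],
    [-1,0,0],
    [-6,0.5,-5],
    [-11,1.2,-15],
    [-11,1.9,-26],
    [-11,1.9,-27],
  ],
  spin=[0,0,0,0,0,0,2,4],
  claw=[0.27,0.27,0.27,0.27,0.27,0.27,0.27,0.27],
)

```text
t: 13.82
eef_pos: [0.4959, -0.1254, 0.0551]
tool_rot: [0.706, 0.041, 0.706, -0.041]
force: [0.5, 0.5, 0.4]
finger_gap: 0.0238
```

```bash
python3 look.py m;python3 pl.py m; cat > wr.py <<'E'
import sys
from h import *
from station import cams
c=cams.camera("wrist");np.savez(f"pics/{sys.argv[1]}_w.npz",**{k:np.array(c[k]) for k in c})
cv2.imwrite(f"pics/{sys.argv[1]}_w.png",c["color"][:,:,::-1])
E
python3 wr.py m
```

```text
t 13.825
q [-0.4795, 0.5676, 1.6792, -0.0, 0.8954, -1.9335]
eef_pos [0.4959, -0.1254, 0.0551]
tool_rot [0.7057, 0.0414, 0.7061, -0.0412]
force [0.5262, 0.5158, 0.3989]
moment [0.0345, 0.0044, 0.0287]
finger_gap 0.0238
yel [228 194  44  30 610] n [ 0.003 -0.    -1.   ] ctr [ 0.9 10.1 50.2] 318 std 0.43 ang -89.99
blue [ 203  170   70   52 1033] n [-0.002 -0.019  1.   ] ctr [ 1.4 50.3 77.3] 484 std 0.74 ang 88.92
```

View pics/m.png

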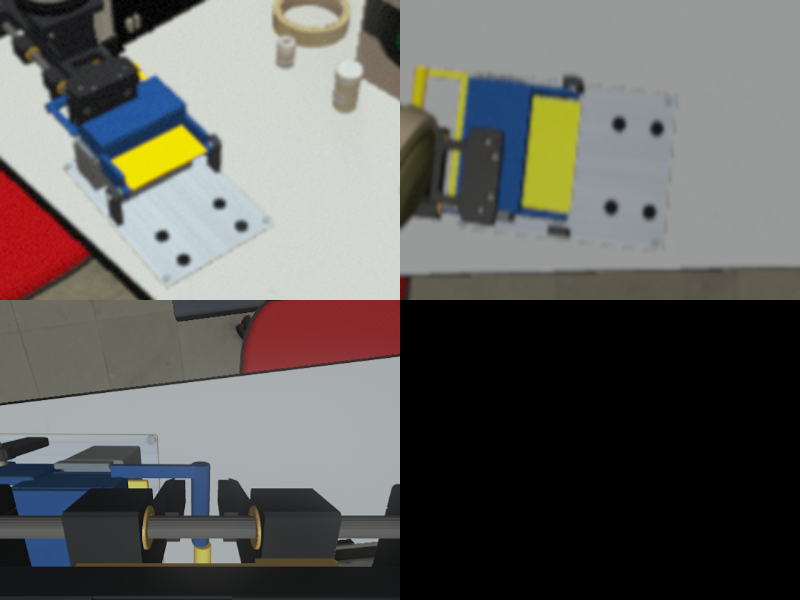

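View pics/m_w.png

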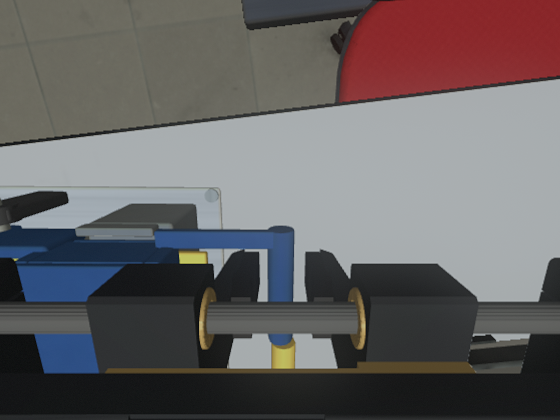

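```bash
python3 arc.py 0 180 180 180 180 179.5 178.5 177 175.5 174;python3 arc.py 0 174 172 170 168 166 163 160 157 154
```

```text
[[0.0, 0.0, 0], [0.0, 0.0, 0], [0.0, 0.0, 0], [-1.2, -0.1, 0], [-3.5, -0.3, 0], [-7.0, -0.8, 0], [-10.5, -1.3, 0], [-13.9, -1.9, 0]]
[[-4.6, -1.0, 0], [-9.2, -2.1, 0], [-13.7, -3.3, 0], [-18.1, -4.8, 0], [-24.8, -7.2, 0], [-31.2, -10.0, 0], [-37.5, -13.1, 0], [-43.7, -16.5, 0]]
```

Call:
carry_out(
  offset=[
    [0,0,0],
    [0,0,0],
    [0,0,0],
    [0,0,0],
  ],
  spin=[0,0,0,0],
  claw=[0,0,0,0],
  force=30,
)

```text
t: 14.52
eef_pos: [0.4969, -0.1264, 0.0549]
tool_rot: [0.706, 0.04, 0.706, -0.041]
force: [-2.3, -5.1, 0.3]
finger_gap: 0.0102
```

Call:
carry_out(
  offset=[
    [-0.5,-1,0],
    [-2,-1.2,0],
    [-4,-1.4,0],
    [-6,-1.7,0],
    [-8,-2,0],
    [-10,-2.3,0],
    [-12,-2.6,0],
    [-14,-2.9,0],
  ],
  spin=[0,0,0,0,0,0,0,0],
  claw=[0,0,0,0,0,0,0,0],
)

```text
t: 15.52
eef_pos: [0.4966, -0.1284, 0.0691]
tool_rot: [0.706, 0.04, 0.706, -0.04]
force: [3.6, 2.0, -3.0]
finger_gap: 0.0101
```

```bash
python3 look.py n;python3 pl.py n
```

```text
t 15.525
q [-0.4843, 0.5462, 1.6634, 0.0002, 0.9318, -1.9413]
eef_pos [0.4966, -0.1284, 0.0691]
tool_rot [0.706, 0.0403, 0.7059, -0.0402]
force [3.6363, 2.034, -2.9557]
moment [0.6827, -0.569, 0.0264]
finger_gap 0.0101
yel [228 194  44  30 625] n [ 0.002 -0.007 -1.   ] ctr [ 0.6 10.4 50. ] 319 std 0.47 ang -89.58
blue [ 206  168   67   54 1166] n [-0.005 -0.12   0.993] ctr [-1.1 49.4 83.1] 550 std 0.71 ang 83.1
```

View pics/n.png

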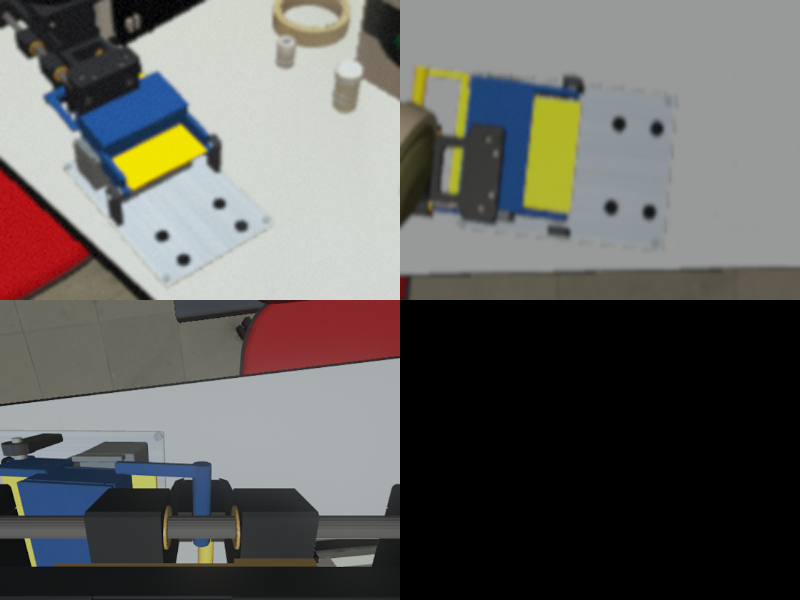

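Rack is at 173° and the cover is still flat on the tray. I'll keep lifting slowly.

Call:
carry_out(
  offset=[
    [-3,-0.7,0],
    [-6.5,-1.5,0],
    [-10,-2.4,0],
    [-13.7,-3.4,0],
    [-18.1,-4.8,0],
    [-22.5,-6.4,0],
    [-26.8,-8,0],
    [-31.2,-10,0],
  ],
  spin=[0,0,0,0,0,0,0,0],
  claw=[0,0,0,0,0,0,0,0],
)

```text
t: 16.68
eef_pos: [0.4953, -0.1391, 0.1004]
tool_rot: [0.706, 0.04, 0.706, -0.041]
force: [1.9, -4.8, -5.0]
finger_gap: 0.0096
```

```bash
python3 look.py o;python3 pl.py o; python3 arc.py 0 160 156 152 148 144 140 136 132 128;
```

```text
t 16.675
q [-0.5038, 0.5002, 1.6279, -0.0011, 1.0131, -1.9601]
eef_pos [0.4953, -0.1391, 0.1004]
tool_rot [0.7059, 0.0399, 0.706, -0.0406]
force [1.9287, -4.8245, -4.9694]
moment [-0.4491, -0.3562, 0.0132]
finger_gap 0.0096
yel [228 193  44  31 648] n [-0.004 -0.002 -1.   ] ctr [ 3.3 12.  50.1] 329 std 0.45 ang -89.89
blue [ 207  164   67   58 1313] n [-0.004 -0.359  0.933] ctr [-1.9 39.7 95.7] 609 std 0.62 ang 68.97
[[-8.4, -4.2, 0], [-16.5, -9.0, 0], [-24.2, -14.3, 0], [-31.5, -20.2, 0], [-38.4, -26.6, 0], [-44.8, -33.4, 0], [-50.8, -40.7, 0], [-56.2, -48.3, 0]]
```

View pics/o.png

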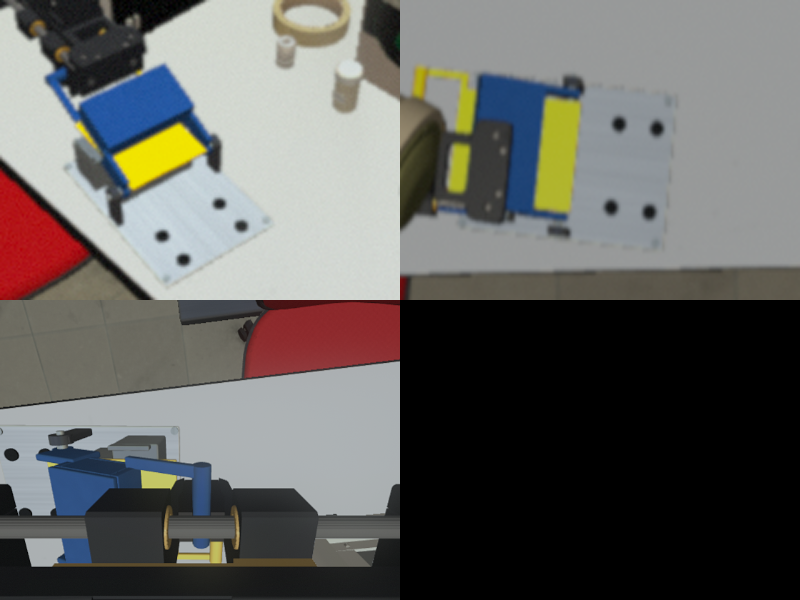

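Call:
carry_out(
  offset=[
    [-6,-3.8,0],
    [-13,-8.5,0],
    [-20,-13.2,0],
    [-26.5,-18,0],
    [-33,-23.5,0],
    [-39.5,-29.8,0],
    [-46,-37,0],
    [-51.5,-43.7,0],
  ],
  spin=[0,0,0,0,0,0,0,0],
  claw=[0,0,0,0,0,0,0,0],
)

```text
t: 17.82
eef_pos: [0.4898, -0.1838, 0.1503]
tool_rot: [0.705, 0.04, 0.707, -0.041]
force: [3.9, -15.8, -26.6]
finger_gap: 0.0088
```

```bash
python3 look.py p;python3 pl.py p; python3 arc.py 0 131 127 123 119 115 111 107 103 99;python3 arc.py 0 131 ; python3 wr.py p
```

```text
t 17.825
q [-0.5842, 0.4451, 1.5434, -0.0031, 1.154, -2.0393]
eef_pos [0.4898, -0.1838, 0.1503]
tool_rot [0.7052, 0.0398, 0.7067, -0.0412]
force [3.9466, -15.7831, -26.6472]
moment [-1.7968, -0.8232, 0.0376]
finger_gap 0.0088
yel [210 190  13  17  69] n [ 0.119 -0.049 -0.992] ctr [-34.6  76.7  49.7] 38 std 0.36 ang -87.16
yel [233 197  39  26 469] n [-0.002 -0.005  1.   ] ctr [ 1.7  5.1 50. ] 261 std 0.45 ang 89.71
blue [203 155   9  12  47] n [ 0.072 -0.841  0.535] ctr [-45.   71.7 155.4] 22 std 0.34 ang 32.47
blue [ 214  165   63   58 1353] n [-0.011 -0.773  0.635] ctr [ -2.7  10.1 111.7] 603 std 0.58 ang 39.4
[[-5.3, -7.8, 0], [-10.0, -15.9, 0], [-14.2, -24.3, 0], [-17.7, -32.9, 0], [-20.7, -41.9, 0], [-23.0, -51.0, 0], [-24.7, -60.2, 0], [-25.7, -69.5, 0]]
[]
```

View pics/p.png

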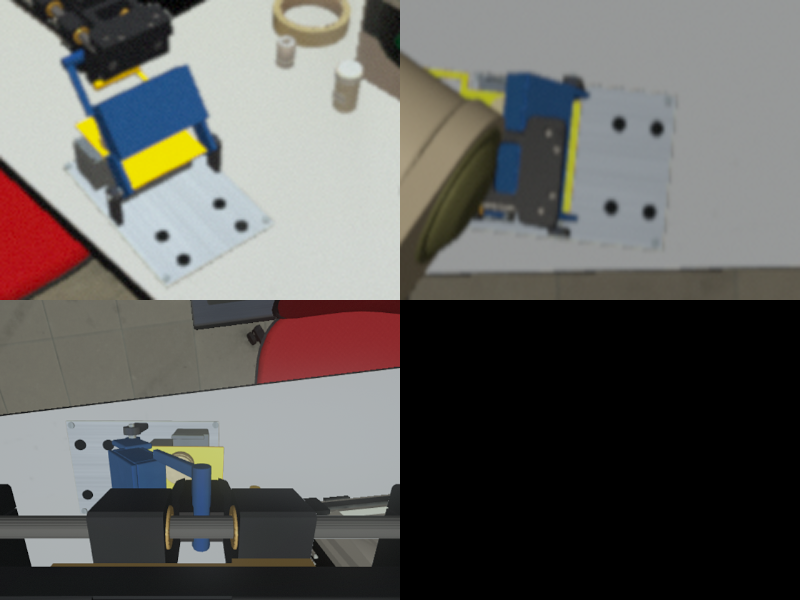

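View pics/p_w.png

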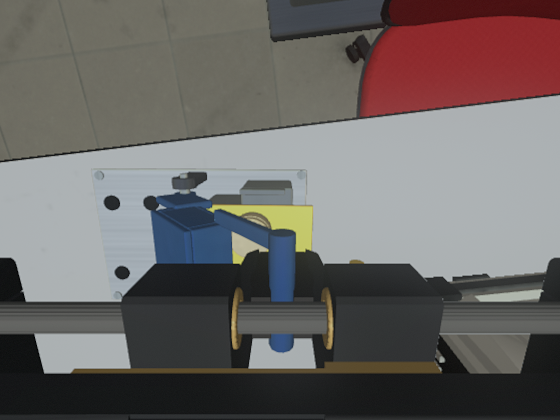

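Call:
carry_out(
  offset=[
    [-2.5,-9.3,0],
    [-7,-18,0],
    [-11.2,-26.6,0],
    [-14.7,-35.3,0],
    [-17.7,-44.3,0],
    [-20,-53.2,0],
    [-21.7,-62.2,0],
    [-22.7,-71.5,0],
  ],
  spin=[0,0,0,0,0,0,0,0],
  claw=[0,0,0,0,0,0,0,0],
)

```text
t: 19.02
eef_pos: [0.4815, -0.2528, 0.1738]
tool_rot: [0.705, 0.041, 0.707, -0.04]
force: [-4.7, 1.5, -17.5]
finger_gap: 0.0091
```

```bash
python3 look.py q;python3 pl.py q; python3 arc.py 0 98 94 90 86 82 78 74 70 66
```

```text
t 19.025
q [-0.7013, 0.4501, 1.453, -0.0001, 1.2415, -2.1583]
eef_pos [0.4815, -0.2528, 0.1738]
tool_rot [0.7051, 0.0408, 0.7068, -0.0396]
force [-4.7329, 1.5421, -17.5358]
moment [0.478, 0.6304, 0.0096]
finger_gap 0.0091
yel [228 181  11   7  46] n [-0.128 -0.702 -0.701] ctr [ 1.2 60.3 78.3] 19 std 0.74 ang -44.98
yel [210 187  19  25 115] n [-0.008 -0.    -1.   ] ctr [-32.8  70.   50. ] 64 std 0.48 ang -90.0
blue [222 165   9  11  48] n [ 0.035 -0.633  0.773] ctr [-44.9   2.7 179.2] 21 std 0.42 ang 50.69
blue [ 227  172   53   56 1479] n [-0.009 -0.99   0.14 ] ctr [ -2.6 -27.6 110.7] 676 std 0.7 ang 8.06
[[-0.2, -9.4, 0], [0.2, -18.8, 0], [1.3, -28.1, 0], [3.1, -37.3, 0], [5.4, -46.4, 0], [8.4, -55.3, 0], [12.1, -63.9, 0], [16.3, -72.3, 0]]
```

View pics/q.png

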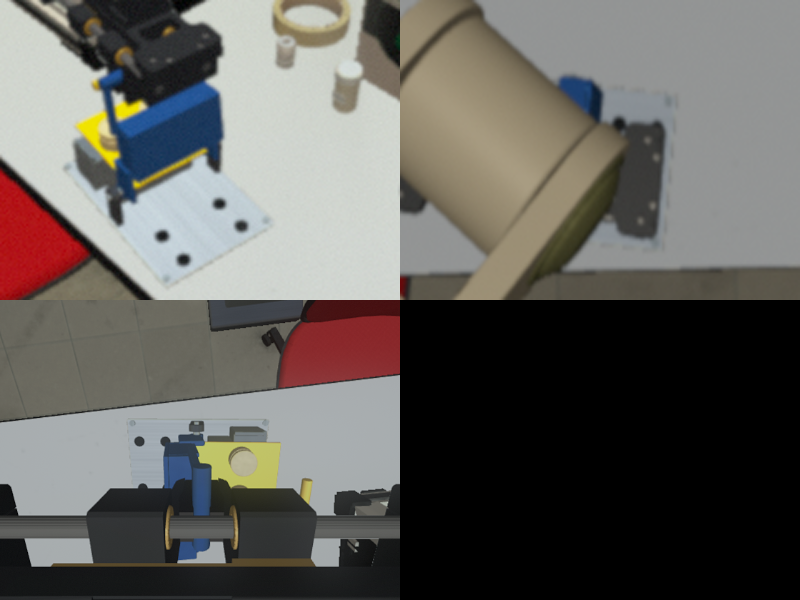

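Call:
carry_out(
  offset=[
    [0.5,-9.4,0],
    [1.5,-18.8,0],
    [2.8,-28.1,0],
    [4.6,-37.3,0],
    [6.9,-46.4,0],
    [9.9,-55.1,0],
    [13.6,-63.4,0],
    [17.8,-71.8,0],
  ],
  spin=[0,0,0,0,0,0,0,0],
  claw=[0,0,0,0,0,0,0,0],
)

```text
t: 20.18
eef_pos: [0.4734, -0.3234, 0.1567]
tool_rot: [0.705, 0.041, 0.707, -0.039]
force: [-5.7, 7.6, -10.3]
finger_gap: 0.0088
```

```bash
python3 look.py r;python3 pl.py r; python3 arc.py 0 66 62 58 54 50 46 42 38 34
```

```text
t 20.175
q [-0.8059, 0.5151, 1.3913, 0.0007, 1.2384, -2.2635]
eef_pos [0.4734, -0.3234, 0.1567]
tool_rot [0.7053, 0.041, 0.7066, -0.0392]
force [-5.6677, 7.615, -10.2966]
moment [1.4385, 0.8729, -0.0001]
finger_gap 0.0088
yel [210 178  36  40 466] n [ 0.003 -0.014 -1.   ] ctr [-13.5  55.4  50.1] 229 std 0.5 ang -89.17
blue [231 207  37  24 466] n [-0.444 -0.777 -0.446] ctr [-37.2 -52.1  97.5] 186 std 2.67 ang -29.86
[[4.8, -8.1, 0], [10.1, -15.8, 0], [16.0, -23.1, 0], [22.4, -30.0, 0], [29.2, -36.4, 0], [36.4, -42.4, 0], [44.1, -47.8, 0], [52.1, -52.7, 0]]
```

View pics/r.png

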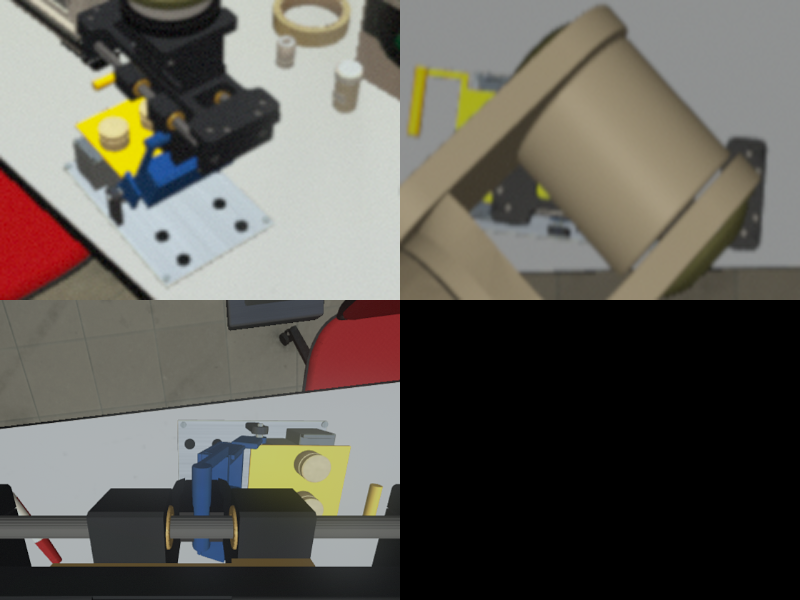

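Call:
carry_out(
  offset=[
    [5.3,-7.6,0],
    [10.8,-15,0],
    [16.9,-22,0],
    [23.4,-28.7,0],
    [30.2,-35,0],
    [37.4,-41,0],
    [45.1,-46.4,0],
    [53.1,-51.3,0],
  ],
  spin=[0,0,0,0,0,0,0,0],
  claw=[0,0,0,0,0,0,0,0],
)

```text
t: 21.32
eef_pos: [0.4678, -0.3751, 0.1045]
tool_rot: [0.706, 0.04, 0.706, -0.04]
force: [-8.3, 8.0, -2.7]
finger_gap: 0.0081
```

```bash
python3 look.py s;python3 arc.py 0 34 31 28 25 22 19 16 13 10; python3 arc.py 0 10 8 6 4 3 2 1 0 0
```

```text
t 21.325
q [-0.873, 0.6139, 1.3748, -0.0002, 1.1537, -2.33]
eef_pos [0.4678, -0.3751, 0.1045]
tool_rot [0.7057, 0.0403, 0.7062, -0.04]
force [-8.2787, 8.0396, -2.6874]
moment [1.3059, 1.0173, -0.0408]
finger_gap 0.0081
[[6.2, -3.3, 0], [12.6, -6.2, 0], [19.2, -8.9, 0], [25.8, -11.1, 0], [32.6, -13.0, 0], [39.4, -14.6, 0], [46.4, -15.8, 0], [53.4, -16.6, 0]]
[[4.7, -0.4, 0], [9.4, -0.5, 0], [14.1, -0.6, 0], [16.4, -0.5, 0], [18.8, -0.4, 0], [21.1, -0.3, 0], [23.4, -0.1, 0], [23.4, -0.1, 0]]
```

View pics/s.png

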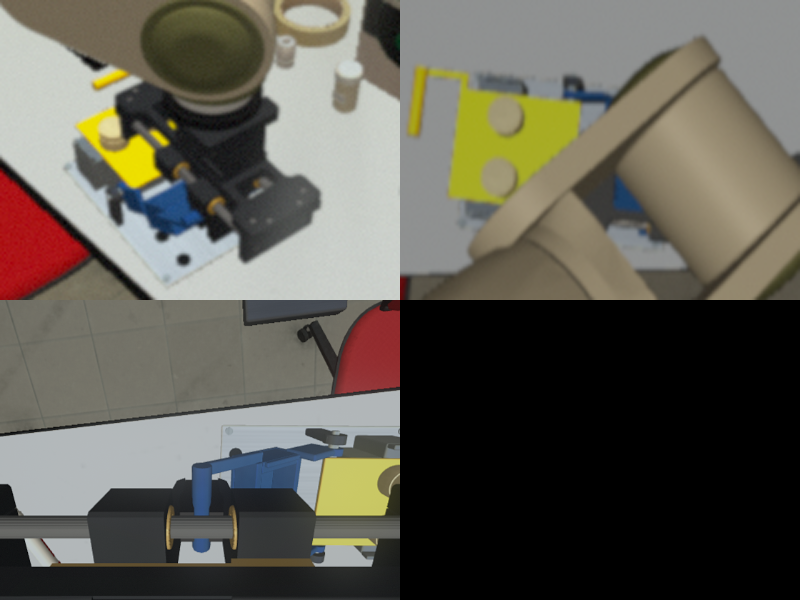

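Call:
carry_out(
  offset=[
    [6,-2.7,-0.5],
    [12.3,-5.2,-1],
    [18.8,-7.7,-1],
    [25.3,-9.9,-1],
    [32,-11.8,-1],
    [38.5,-13.4,-1],
    [45.3,-14.6,-1],
    [52,-15.4,-1],
  ],
  spin=[0,0,0,0,0,0,0,0],
  claw=[0,0,0,0,0,0,0,0],
  force=20,
)

```text
t: 22.48
eef_pos: [0.4661, -0.392, 0.0535]
tool_rot: [0.707, 0.039, 0.705, -0.042]
force: [-5.3, 0.4, -0.8]
finger_gap: 0.0085
```

```bash
python3 look.py t; python3 wr.py t
```

```text
t 22.475
q [-0.8931, 0.6906, 1.3957, -0.0007, 1.0507, -2.3497]
eef_pos [0.4661, -0.392, 0.0535]
tool_rot [0.7069, 0.0389, 0.705, -0.0416]
force [-5.2658, 0.4314, -0.7914]
moment [0.3457, 0.7819, -0.0415]
finger_gap 0.0085
```

View pics/t.png

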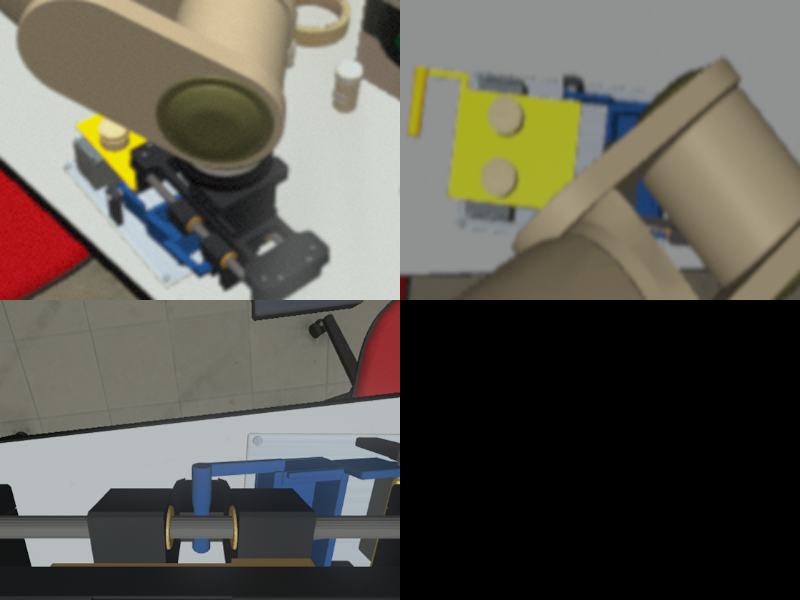

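Call:
carry_out(
  offset=[
    [4,-0.3,0],
    [8,-0.5,0],
    [12,-0.6,0],
    [15.5,-0.6,0],
    [18.5,-0.6,0],
    [21,-0.6,0],
    [23,-0.6,0],
    [25,-0.6,0],
  ],
  spin=[0,0,0,0,0,0,0,0],
  claw=[0,0,0,0,0,0,0,0],
  force=15,
)

```text
t: 23.68
eef_pos: [0.466, -0.3929, 0.0281]
tool_rot: [0.707, 0.039, 0.705, -0.042]
force: [-5.9, -3.9, -0.1]
finger_gap: 0.0085
```

```bash
python3 look.py u; python3 wr.py u; python3 - <<'E'
from h import *
c=dict(np.load("pics/u_w.npz"));m=cv2.inRange(hsv(c),(100,120,30),(125,255,255))
v,u=np.where((m>0)&(c["z_map"]>0));k=(u>265)&(u<300)&(v>225)&(v<260);P=pts(c,u[k],v[k]);print(np.percentile(P,[5,50,95],axis=0))
E
```

```text
t 23.675
q [-0.8941, 0.7262, 1.4123, -0.0012, 0.998, -2.3502]
eef_pos [0.466, -0.3929, 0.0281]
tool_rot [0.7069, 0.0388, 0.705, -0.0419]
force [-5.8725, -3.8712, -0.0855]
moment [-0.3282, 0.7221, -0.0577]
finger_gap 0.0085
[[ 0.43760648 -0.39304687  0.03548335]
 [ 0.44213798 -0.38817407  0.04088601]
 [ 0.44651431 -0.38252525  0.04208579]]
```

View pics/u_w.png

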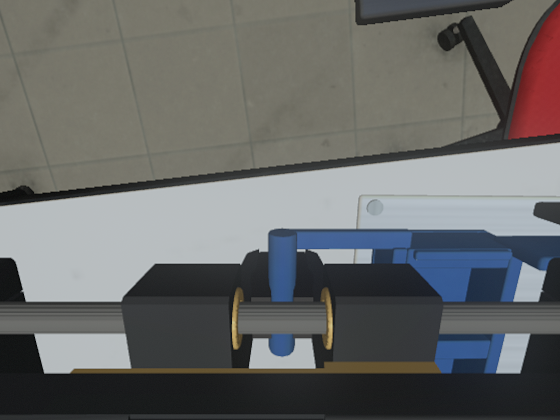

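Call:
carry_out(
  offset=[
    [1.5,0,0],
    [3,0,0],
    [3.5,0,0],
    [3.5,0,0],
    [3.5,0,0],
    [3.5,0,0],
    [3.5,0,0],
  ],
  spin=[0,0,0,0,0,0,0],
  claw=[0,0,0,0,0.27,0.27,0.27],
)

```text
t: 24.75
eef_pos: [0.4659, -0.3912, 0.0234]
tool_rot: [0.706, 0.04, 0.706, -0.041]
force: [-0.1, -0.7, -0.5]
finger_gap: 0.024
```

Call:
carry_out(
  offset=[
    [-10,0,0],
    [-25,0,0],
    [-45,0,0],
    [-70,0,0],
    [-100,0,0],
    [-130,0,0],
    [-150,0,0],
    [-150,0,0],
  ],
  spin=[0,0,0,0,0,0,0,0],
  claw=[0.27,0.27,0.27,0.27,0.27,0.27,0.27,0.27],
)

```text
t: 25.75
eef_pos: [0.4658, -0.3913, 0.1752]
tool_rot: [0.707, 0.039, 0.705, -0.041]
force: [0.2, 0.1, -0.1]
finger_gap: 0.0241
```

```bash
python3 look.py v; python3 wr.py v; python3 pl.py v
```

```text
t 25.75
q [-0.8931, 0.5495, 1.2657, 0.0, 1.3222, -2.3501]
eef_pos [0.4658, -0.3913, 0.1752]
tool_rot [0.707, 0.0391, 0.705, -0.0413]
force [0.1821, 0.1241, -0.0593]
moment [0.042, -0.012, 0.0139]
finger_gap 0.0241
yel [ 210  177   58   47 1058] n [-0.001 -0.002 -1.   ] ctr [-3.2 30.8 50. ] 560 std 0.46 ang -89.89
blue [ 232  218   65   49 1236] n [-0.203 -0.163 -0.966] ctr [ -7.8 -64.9  23.9] 574 std 4.39 ang -80.44
blue [269 262  24  14  48] n [ 0.008 -0.975  0.222] ctr [ -32.1 -137.3   36.2] 30 std 0.35 ang 12.81
```

View pics/v.png

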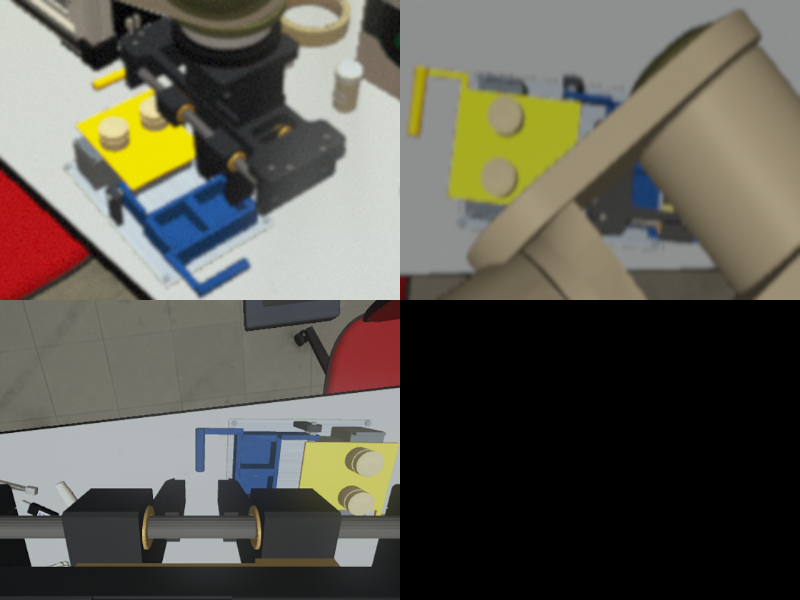

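```bash
python3 - <<'E'
from h import *
a=np.radians(-6.5);X=np.array([np.cos(a),np.sin(a),0]);Y=np.array([-np.sin(a),np.cos(a),0]);O=np.array([.509,-.263,0])
for n in ["top","scene"]:
    c=dict(np.load(f"pics/v_{n}.npz"));H=hsv(c)
    m=cv2.inRange(H,(18,120,60),(35,255,255));v,u=np.where(m>0)
    P=pts(c,u,v,.055);h=np.stack([(P-O)@X,(P-O)@Y],1)*1000
    k=(h[:,1]>115)&(h[:,1]<160)&(abs(h[:,0])<90); g=h[k]; g=g[g[:,1]>np.percentile(g[:,1],30)] 
    print(n,"bar hinge-frame",g.min(0),np.median(g,0),g.max(0),len(g),"-> tray y",np.median(g[:,1])-49)
    # samples: fawn
    m=cv2.inRange(H,(8,40,90),(22,150,255));k,l,s,ce=cv2.connectedComponentsWithStats(m)
    for i in range(1,k):
        if 60<s[i,4]<900:
            v,u=np.where((l==i)&(c["z_map"]>0))
            if len(v)<20: continue
            Q=pts(c,u,v);h=np.c_[(Q-O)@X,(Q-O)@Y,Q[:,2]]*1000
            if abs(np.median(h[:,0]))<80 and -20<np.median(h[:,1])<120:
                z=h[:,2];t=h[z>np.percentile(z,90)-3]
                A=np.c_[t[:,:2],np.ones(len(t))];co=np.linalg.lstsq(A,t[:,2],rcond=None)[0]
                print(n,"sample",s[i],t.mean(0).round(1),len(t),"tilt deg",np.degrees(np.hypot(*co[:2])).round(1))
E
```

```text
top bar hinge-frame [  2.66455547 131.88508469] [ 28.66996672 135.82862096] [ 55.60186322 139.83663222] 107 -> tray y 86.8286209609752
scene bar hinge-frame [  2.8736202  129.74067661] [ 23.47424799 134.27536975] [ 44.50172198 139.60653116] 59 -> tray y 85.27536974932414
scene sample [241 188  13   7  65] [12.9 34.3 76.7] 20 tilt deg 54.8
scene sample [221 197  13   8  70] [-29.9  41.3  68.3] 24 tilt deg 12.7
```

View pics/v_w.png

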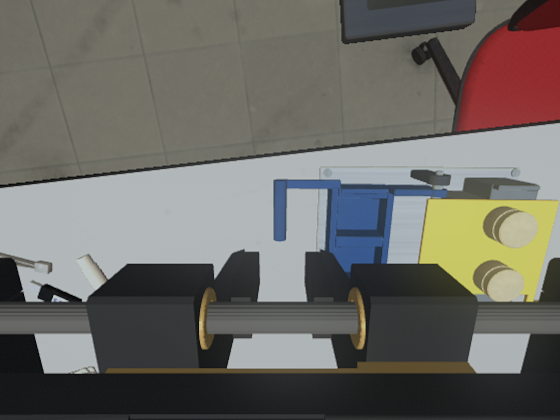

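```bash
python3 - <<'E'
from h import *
a=np.radians(-6.5);X=np.array([np.cos(a),np.sin(a),0]);Y=np.array([-np.sin(a),np.cos(a),0]);O=np.array([.509,-.263,0])
c=dict(np.load("pics/v_w.npz"))
v,u=np.mgrid[180:262,420:555];v=v.ravel();u=u.ravel()
for n,(u0,v0) in {"near":(517,226),"far":(503,279)}.items():
    vv,uu=np.mgrid[v0-13:v0+14,u0-16:u0+17];Q=pts(c,uu.ravel(),vv.ravel());h=np.c_[(Q-O)@X,(Q-O)@Y,Q[:,2]]*1000
    z=h[:,2];t=h[abs(z-72.5)<3];A=np.c_[t[:,:2],np.ones(len(t))];co=np.linalg.lstsq(A,t[:,2],rcond=None)[0]
    print(n,len(t),t.mean(0).round(1),np.median(t[:,2]),"slope deg",np.degrees(co[:2]).round(2))
v,u=np.mgrid[185:262,328:440];
Q=pts(c,u.ravel(),v.ravel());h=np.c_[(Q-O)@X,(Q-O)@Y,Q[:,2]]*1000
m=cv2.inRange(hsv(c),(100,120,30),(125,255,255))[185:262,328:440].ravel()>0
t=h[m&(h[:,2]>29)&(h[:,1]<-10)];A=np.c_[t[:,:2],np.ones(len(t))];co=np.linalg.lstsq(A,t[:,2],rcond=None)[0];print("rack top",len(t),t.mean(0),np.degrees(co[:2]))
E
```

```text
near 852 [-27.   52.5  73. ] 73.01392995775112 slope deg [1.32 0.39]
far 728 [20.1 51.4 72.8] 72.94660466867778 slope deg [1.68 1.63]
rack top 1912 [-23.46094385 -57.92678414  37.40228787] [-22.04849849 -15.96113425]
```

```bash
python3 - <<'E'
from h import *
c=dict(np.load("pics/v_w.npz"))
v,u=np.mgrid[192:236,274:286];Q=pts(c,u.ravel(),v.ravel());print("rack bar top z",np.percentile(Q[:,2],[50,90]))
from station import env
print(env.hand_in())
E
```

```text
rack bar top z [0.03654997 0.03772836]
the job is handed in; nothing more can be done
None
```

I turned the rack and cover over together onto the tray and let go of the cover. I then swung the blue rack back to its bed on its own and handed the job in at about 26 s; no verdict was reported.

**Checks before hand-in**
- **Cover:** It lies flat on the tray, under 1° off. Its bar measures about x 29 mm, y 85–87 mm from the tray centre, inside the limits.
- **Samples:** Both stand on the cover with their tops at about 73 mm, against 72.5 mm expected. They lean under about 2.5° and sit within roughly 30 mm of the tray centre.
- **Rack:** It is on its bed, with its bar top at 37 mm as expected for a bar centred at 31 mm. I did not get a clean angle: a plane fit to the rack's face was unusable because it mixed in the pockets.
- **Robot:** It is clear of everything, with forces near zero.

**During the swing**
- **Cover and rack together:** They stayed within about 2° of each other in the measurements past upright.
- **Grip drift:** The bars crept 4–8 mm up the finger pads as they turned, which raised the radial pull to about 25–30 N. I eased it off each time by correcting the path.
- **Scene fit check:** One scene-camera fit of a sample gave a false tilt (55° and 13° on about 20 points), so I relied on the clearer wrist-camera depth instead.

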